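# Refit the feed roller and feed knob of the meal-slip printer

### The arm

A 6-joint arm with a two-finger parallel gripper is mounted at the origin on the work surface. World frame = base frame: x ahead of the robot, y to its left, z up, the work surface at z = 0. Lengths are in m, angles in rad, forces in N, time in s.
With the tool pointing down it reaches from about 0.3 to 0.85 m from the base axis. Payload 4.2 kg.
Tool frame: the origin (TCP) lies at the centre of the arm's flange, where the gripper is bolted on; the fingertips stand 191 mm ahead of it and the grasp point (between the pads) lies 172 mm ahead of it (manip.tip_reach is the z of the fingertips in the tool frame, in m); z points along the fingers, x is the direction in which the jaws open and shut, and the axes are right-handed (so a half turn about z gives the same grasp; the last joint's range is limited). The gripper opens to 91 mm and grips with 3 to 60 N. Pads are 32 mm wide; open, the fingers measure 118 mm over their backs; the gripper's body (76 mm by 178 mm) begins 60 mm behind the grasp point.
Start: joints at [-1.254, 0.32, 1.565, -0, 1.257, -0.02], TCP at [0.19, -0.543, 0.405] pointing down, gripper open.
Joint ranges: [-3.11, 3.11], [-0.84, 2.01], [0.21, 2.61], [-1.34, 4.49], [0.05, 2.63], [-2.56, 2.56]. Speed limits (rad/s): [2.57, 2.57, 3.14, 3.14, 3.14, 3.14].

### API

Orientations are given as a rotation vector (axis times angle).
In Python, from bench import manip gives the robot as it stands. The module is installed in compiled form; this text tells all that it offers.
- The arm moves only by the tool drive_tool, never from a script. Its argument "targets" is a list of rows, each an object with "hand": the finger opening in mm, from 0 to 91.2; "travel": the shift along the tool's x, y, z in mm, a list of three; "rotation": the turn, a rotation vector about the tool's x, y, z in rad, a list of three. A call has 1 to 5 rows; each row is the pose to reach, as a shift and turn from the pose measured when the call began, along the tool's axes at that moment; what a row does not reach only later rows make up. A row lasts 1/10 s, in which the tool goes at most 50 mm and 8.59 degrees, less where a joint would pass 70% of its speed; a pose out of reach is approached as far as the arm can. A call with a gripper value outside its range is refused whole. The fingers move at their own pace and stop on an object; "force" is the grip in N (left out, the last holds). Time passes only in rows, so rows that repeat a pose let the fingers close. It gives the time, the measured TCP pose, the force and the opening at its end, in the units of the state.
- manip.get_state(): the state, without advancing time (a new reading comes with each control period).
- manip.read_camera(name): name is "scene" or "top" or "wrist"; returns the picture (420x560x3 uint8, red, green, blue); there is no depth.
- manip.camera_params(name): a dict with "fovy" (degrees; the focal length in pixels is half the picture's height over the tangent of half this angle, whatever the lens; pixels are square), "cx", "cy" (the principal point, pixels), "cam_to_world" (4x4, takes a point from camera to world coordinates). Camera axes: x right, y down, z forward; pixel columns grow to the right and rows downward; lengths in m; the calibration is good to about 2 mm. A picture is of the moment at which its call begins: read the wrist's pose just before it. camera_params takes no time and is no camera call; for the wrist camera it gives the pose at the moment of the call.
- manip.finish_job(): hands the job in, once; it reports no verdict.
The state is a dict: "clock": time; "joint_pos": joint angles; "dq": joint speeds; "effort": joint torques, N m; "eef_pos": TCP position; "tool_rot": TCP orientation; "contact_force": force on the tool from outside, world axes, zero at the start; "moment": the same for the moment, N m; "finger_gap": finger opening in m.
Only numpy, scipy, OpenCV 4.12 (cv2) and the standard library are available. Lean on these libraries where they do the work, as an engineer would, in place of code of your own. Each camera call takes 0.05 s, during which the arm holds its last target.

### The job

Put the slip printer on the meal pick-up table back together: first take the rubber roller from its stand and push its spindle down past the sprung jaw until it sits fully home in both fork clips, and let go of it. Then turn the pointer knob to match the flat of the printer's D-shaped feed shaft, push it fully onto the shaft, press knob and shaft down to the stop against the spring, and finish while still holding the knob pressed down. Leave the other things on the table where they are.

Things in the scene. Friction and masses are not known exactly. Their poses are not given: they have to be found in the camera images.
- roller: Loose black rubber roller, 40 mm across, 70 mm long, about 0.22 kg, on a steel spindle 10 mm across, 130 mm long over all (30 mm bare at each end). Origin: its middle, on the axis; y runs along the spindle (both ends alike; x and z may be turned about it). Starts level on the stand, axis 40 mm above the table. Grip the rubber from above.
- stand: Fixed grey rest that carries the roller: base 60 x 120 x 8 mm, two posts 32 mm wide, 10 mm thick, 43 mm high, 45 mm either side of the middle along y, notched at the top; the rubber lies free between them. Origin: centre of its underside.
- printer: Fixed white box, flat deck 45 mm above the table. Origin at table level, right below the seat; -x is its front. It reaches x -70 to +115 mm, y -160 to +100 mm. A rib 24 mm higher than the deck runs along its rear, x 77 to 113 mm. On the deck: two fork clips for the roller, and the feed shaft at x 0, y -115 mm.
- seat (a point): Where the roller's middle is when its spindle is home: 87 mm above the table; y along the seated spindle, axes as the printer's. Fork clips 12 mm wide stand at y +50 and -50 mm: floor 5 mm below this axis, fixed rear prong up to 26 mm above it, in front the sprung jaw's sloping beak, up to 24 mm above it, overhanging the slot. The roller may sit up to 8 mm off along y.
- jaw (a joint): Angle (rad) of the sprung jaw: one light bail with both beaks, hinged parallel to the spindle, below it in front. 0 = closed (its rest), about 0.1 while the spindle passes. Push the spindle straight down: from about 20 mm above home the beaks are wedged forward, taking 5 to 15 N in all, and snap back over it.
- shaft_tip (a point): Centre of the top of the upright steel D-shaft, 16 mm across, its flat 2.5 mm from the axis on the side of this point's +x; z up. The top 3 mm taper in. Tip 75 mm above the table (30 mm above the deck) when up; a collar 38 mm across, 4 mm high surrounds it. Its angle varies; it can be turned, with a friction of about 0.08 N m.
- plunger (a joint): How far the feed shaft is pressed down, in m: 0 = up, 0.006 = at its stop. The spring takes 4 N to start moving and about 9 N at the stop.
- knob: Loose black pointer knob, 60 g: a block 46 (x) x 26 (y) x 40 mm high with flat sides, and a pointed nose at +x. Origin: centre of the underside, on the axis of its D-shaped bore. Starts upright on the table, nose within 35 degrees of world +x; no turn over 85 degrees is needed. Fully on the shaft its origin is 16 mm below the shaft's tip. Grip the flat sides from above.
- knob_nose (a point): Tip of the knob's nose, 36 mm from the bore's axis, 20 mm above the underside. The bore is 16 mm deep, about 1 mm wider all round than the shaft, and its flat is towards the nose, so the nose must point the way of the shaft's flat (+x of shaft_tip).
- screwdriver: Bystander: screwdriver, 180 mm long, lying near the robot. Origin at its underside.
- stapler: Bystander: desk stapler, 130 x 34 x 45 mm, lying near the robot. Origin: centre of its underside.
- tape_roll: Bystander: roll of clear tape, 90 mm across, 24 mm high. Origin: centre of its underside.
- soup_tub: Bystander: white lidded soup tub, 118 mm across, 76 mm high. Origin: centre of its underside.
- mug: Bystander: white mug, 80 mm across, 90 mm high. Origin: centre of its underside.
- drink_can: Bystander: drink can, 66 mm across, 120 mm high. Origin: centre of its underside.
- slip_pad: Bystander: block of paper slips, 80 x 110 x 22 mm. Origin: centre of its underside.
Things that resemble listed ones, but are neither listed nor needed, are in the scene too. What is shaped like the roller but white is not meant.

How it is judged:
On the way, in this order (a step that is already met when the one before it is completed fails the run):
1. the roller's spindle sits home in both clips, jaw closed, roller let go (x of roller in the frame of seat between -0.003 and 0.003 m and z of roller in the frame of seat between -0.003 and 0.003 m and y of roller in the frame of seat between -0.01 and 0.01 m and angle between the y axis of roller and the y axis of seat, either way round below 0.052 rad and value of joint jaw below 0.04 rad and contact force between roller and the fingers below 0.1 N), for 0.3 s.
2. the knob is fully on the feed shaft, its nose on the side of the flat (horizontal distance between knob and shaft_tip below 0.003 m and z of shaft_tip in the frame of knob above 0.014 m and angle between knob's own z axis and vertical below 0.1 rad and x of knob_nose in the frame of shaft_tip above 0.0335 m), for 0.2 s.
At the end, for the whole second after the job is handed in: Roller home in both clips (3 mm; 10 mm along spindle; 3 degrees), jaw shut (0.04 rad), roller let go; knob on the shaft (axis within 3 mm, 14 of 16 mm deep, nose within about 20 degrees of the flat, upright within 0.1 rad), shaft pressed 4.5 of 6 mm, fingers still on the knob with over 1 N (all of step 1 and all of step 2 and value of joint plunger above 0.0045 m and contact force between knob and the fingers above 1 N); the arm keeps its last pose, push and grip.
It fails at once if a bystander is moved more than 40 mm (distance of any of screwdriver, stapler, tape_roll, soup_tub, mug, drink_can, slip_pad from where it was at the start of the episode above 0.04 m).
It also fails if it takes over 64 s, if anything falls off the work surface, if the arm or the gripper's body presses on something with over 40 N, if the wrist force passes 120 N, or if a joint passes its speed limit or range.

## Working session

There is one attempt and no reset: what is moved stays moved. The work goes in short steps, Python scripts to look and compute and a tool call to move; the robot and the scene stay as the last step left them, time stands still between calls to the robot, and variables do not carry over. Pictures are saved under pics/ and viewed, and the job is handed in when it is done.

Besides the shell and the picture viewer there is one more tool, called after "Emit:" as name([rows], argument=value, ...), one row to a line, values as JSON. drive_tool: Moves the arm, as the interface text tells. Its arguments: {"type":"object","properties":{"targets":{"type":"array","items":{"type":"object","properties":{"hand":{"type":"number"},"travel":{"type":"array","items":{"type":"number"}},"rotation":{"type":"array","items":{"type":"number"}}}}},"force":{"type":"number"}},"required":["targets"]}

```bash
mkdir -p pics; ls
python3 - <<'E'
from bench import manip
import cv2
print(manip.get_state())
for n in ("scene","top","wrist"):
    p=manip.camera_params(n); print(n,p)
    im=manip.read_camera(n); cv2.imwrite(f"pics/{n}0.png",im[:,:,::-1])
E
```

```text
pics
{'clock': 0.0, 'joint_pos': array([-1.25401515e+00,  3.20326175e-01,  1.56567404e+00, -2.66905934e-05,
        1.25738606e+00, -1.99927329e-02]), 'dq': array([ 0.00163889,  0.00093486, -0.00157235, -0.00086405,  0.0007219 ,
       -0.00068886]), 'effort': array([-2.69480741e-03, -4.12472820e+01, -2.31976801e+01,  7.25326454e-02,
        4.57191258e-02, -1.30689041e-04]), 'eef_pos': array([ 0.18995734, -0.54254946,  0.40390222]), 'tool_rot': array([-2.56147216e+00,  1.81710918e+00,  2.28781871e-03]), 'contact_force': array([-0.03581123,  0.54920789,  0.31941769]), 'moment': array([-0.05903602,  0.00660248, -0.04253966]), 'finger_gap': 0.09114308627892154}
scene {'fovy': 53.5021279640975, 'cx': 283.6530023007136, 'cy': 202.91400073085444, 'cam_to_world': array([[-0.78665327,  0.3770999 , -0.48884793,  1.0773443 ],
       [ 0.61715522,  0.45822788, -0.63964571,  0.66974444],
       [-0.01720658, -0.80487445, -0.59319563,  0.71278277],
       [ 0.        ,  0.        ,  0.        ,  1.        ]])}
top {'fovy': 47.17866024835323, 'cx': 279.90194192063217, 'cy': 207.77842095107312, 'cam_to_world': array([[-0.01277025, -0.98705657,  0.15986323,  0.35694059],
       [-0.99986179,  0.01090326, -0.0125504 , -0.01133511],
       [ 0.01064492, -0.16000141, -0.98705939,  1.28311001],
       [ 0.        ,  0.        ,  0.        ,  1.        ]])}
wrist {'fovy': 68.77082692078967, 'cx': 277.3284737144181, 'cy': 212.20570175269, 'cam_to_world': array([[ 0.32908037, -0.90346932, -0.27468035,  0.26775202],
       [-0.94430104, -0.31524706, -0.09441843, -0.51426652],
       [-0.00128802,  0.29045219, -0.95688864,  0.38351306],
       [ 0.        ,  0.        ,  0.        ,  1.        ]])}
```

View pics/scene0.png

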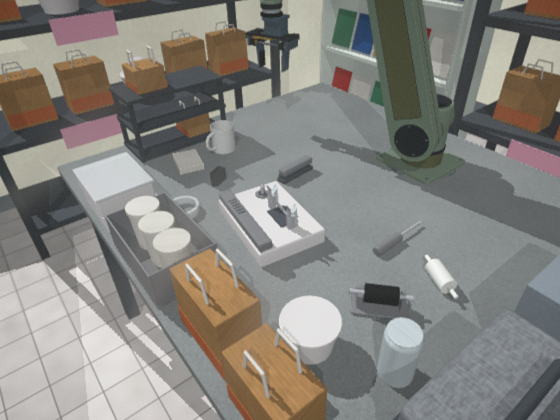

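View pics/top0.png

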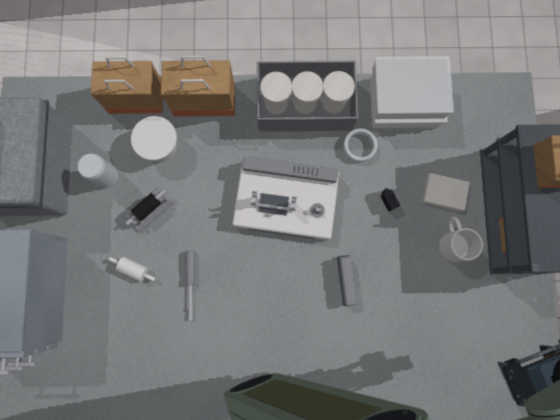

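View pics/wrist0.png

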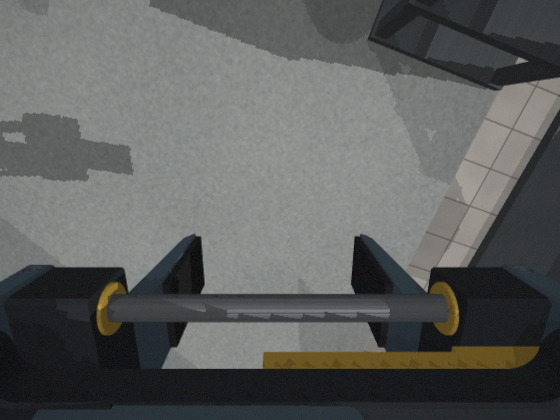

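Top view: the black roller on its stand is at about (148,208), the white lookalike at (131,269). The printer is at (285,200), its shaft at (317,210) and the knob at (391,199). Next: close crops.

```bash
cat > h.py <<'E'
from bench import manip
import numpy as np, cv2
from scipy.spatial.transform import Rotation as R
def K(p): 
    f=210/np.tan(np.radians(p['fovy'])/2); return f,p['cx'],p['cy']
def unproj(p,u,v,z):
    f,cx,cy=K(p);M=p['cam_to_world'];d=M[:3,:3]@np.array([(u-cx)/f,(v-cy)/f,1]);o=M[:3,3]
    return o+d*(z-o[2])/d[2]
def proj(p,X):
    f,cx,cy=K(p);M=p['cam_to_world'];c=M[:3,:3].T@(np.asarray(X,float)-M[:3,3]);return np.array([cx+f*c[0]/c[2],cy+f*c[1]/c[2]])
def crop(fn,out,x0,y0,w,h,s):
    im=cv2.imread(fn)[y0:y0+h,x0:x0+w]; cv2.imwrite(out,cv2.resize(im,None,fx=s,fy=s,interpolation=cv2.INTER_CUBIC))
E
python3 - <<'E'
from h import *
crop("pics/top0.png","pics/t_a.png",100,170,100,75,8)
crop("pics/top0.png","pics/t_b.png",230,145,130,100,6)
crop("pics/top0.png","pics/t_c.png",360,165,100,75,6)
crop("pics/scene0.png","pics/s_b.png",200,150,140,110,5)
p=manip.camera_params("top")
for n,u,v,z in [("roller",148,208,.04),("white",131,269,.04),("shaft",317,210,.075),("knob",391,199,.04),("seat",275,203,.06)]: print(n,unproj(p,u,v,z).round(3))
E
```

```text
roller [0.561 0.317 0.04 ]
white [0.404 0.356 0.04 ]
shaft [ 0.546 -0.121  0.075]
knob [ 0.578 -0.32   0.04 ]
seat [ 0.568 -0.014  0.06 ]
```

View pics/t_a.png

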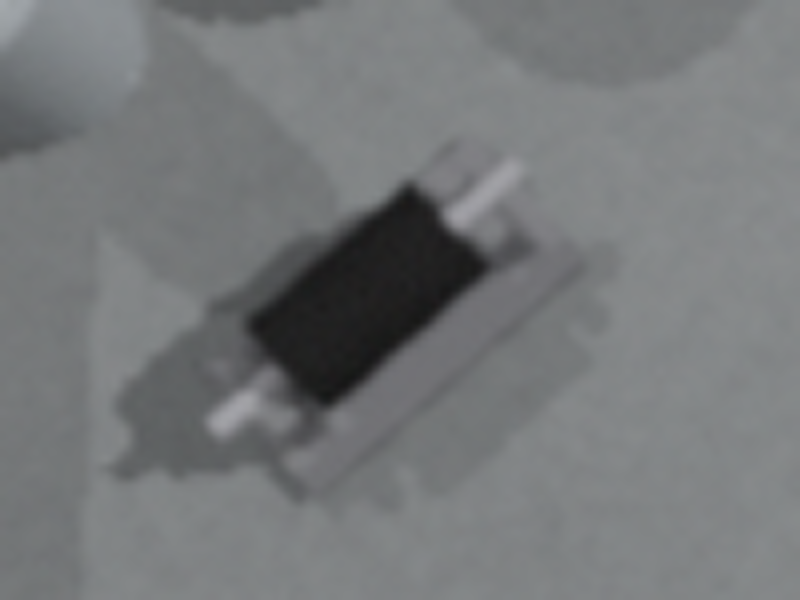

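View pics/t_b.png

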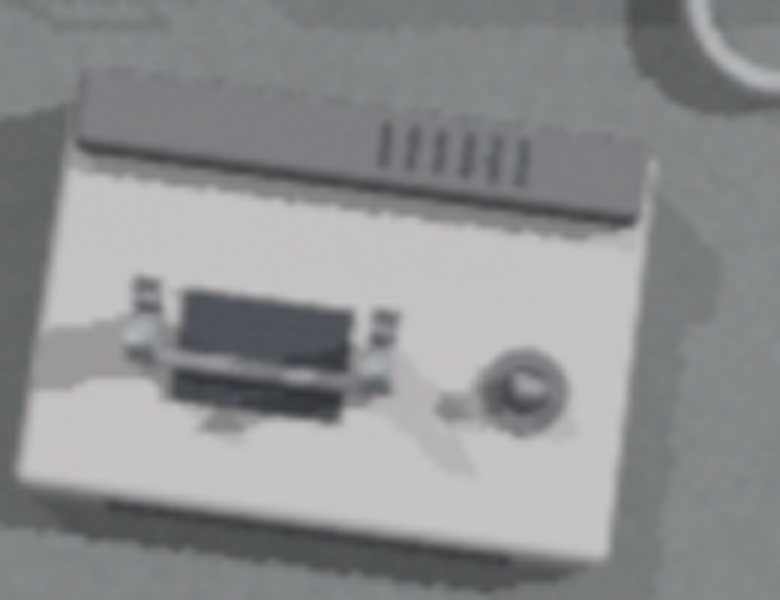

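View pics/t_c.png

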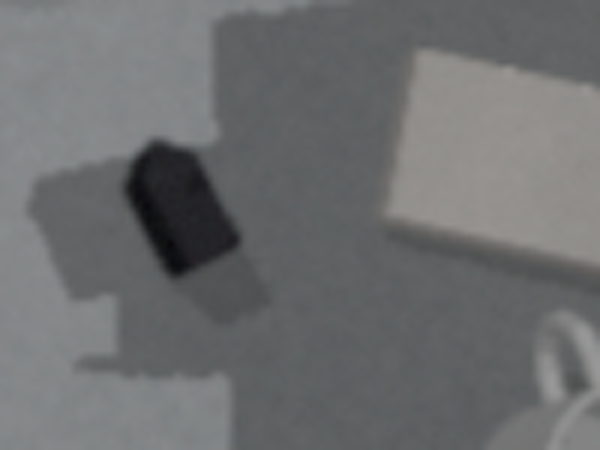

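View pics/s_b.png

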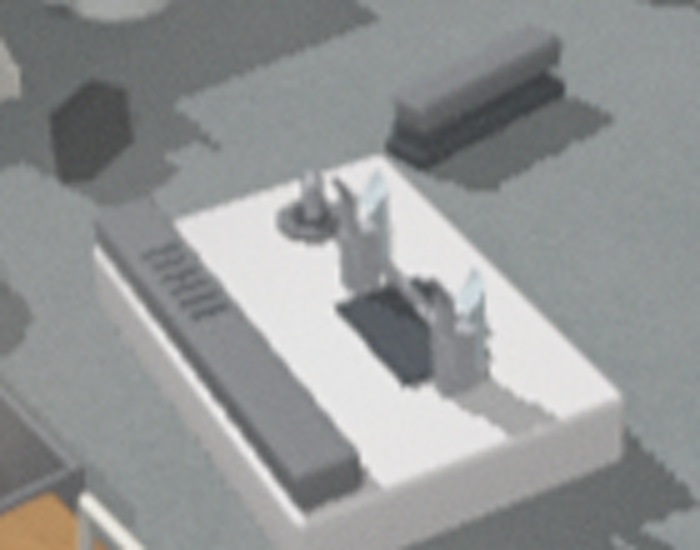

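Run:
```python
from h import *
p=manip.camera_params("top")
def b(u,v,z): return unproj(p,230+(u-3)/6,145+(v-3)/6,z)
FL=b(20,478,.045);FR=b(608,556,.045);RL=b(82,72,.069);RR=b(650,160,.069);sh=b(525,385,.075)
print("FL,FR,RL,RR,sh",*[x.round(4) for x in(FL,FR,RL,RR,sh)])
d=FL-FR; th=np.arctan2(-d[0],d[1]); print("len",np.linalg.norm(d),"yaw",np.degrees(th))
c=lambda X,Y:X
Rz=np.array([[np.cos(th),-np.sin(th)],[np.sin(th),np.cos(th)]])
for P,l in((FL,(-.07,.1)),(FR,(-.07,-.16)),(RL,(.113,.1)),(RR,(.113,-.16)),(sh,(0,-.115))): print((P[:2]-Rz@np.array(l)).round(4))
def a(u,v,z): return unproj(p,100+(u-4)/8,170+(v-4)/8,z)
e1=a(215,425,.045);e2=a(520,168,.045);d=e1-e2
print("roller",((e1+e2)/2).round(4),np.linalg.norm(d),np.degrees(np.arctan2(-d[0],d[1])))
def k(u,v,z): return unproj(p,360+(u-3)/6,165+(v-3)/6,z)
print("knob nose~",k(150,140,.04).round(4),[k(*q,.04).round(4) for q in((125,180),(190,148),(238,243),(178,277))])
s=manip.get_state();w=manip.camera_params("wrist")['cam_to_world']
T=np.eye(4);T[:3,:3]=R.from_rotvec(s['tool_rot']).as_matrix();T[:3,3]=s['eef_pos']
print(T.round(3));print((np.linalg.inv(T)@w).round(4))
print("can",unproj(p,90,168,.12),"tub",unproj(p,154,138,.076), "mug",unproj(p,465,243,.09))
```

```text
FL,FR,RL,RR,sh [0.5158 0.0954 0.045 ] [ 0.479  -0.1578  0.045 ] [0.6897 0.067  0.069 ] [ 0.6481 -0.1782  0.069 ] [ 0.5493 -0.1211  0.075 ]
len 0.2558705643832171 yaw -8.259439980399524
[ 0.5707 -0.0136]
[ 0.5713 -0.0095]
[ 0.5635 -0.0157]
[ 0.5592 -0.0036]
[ 0.5658 -0.0073]
roller [0.5648 0.3224 0.045 ] 0.12747135645581587 41.010010022339635
knob nose~ [ 0.6086 -0.3042  0.04  ] [array([ 0.5908, -0.2924,  0.04  ]), array([ 0.6048, -0.3217,  0.04  ]), array([ 0.5622, -0.3407,  0.04  ]), array([ 0.5474, -0.3136,  0.04  ])]
[[ 0.33  -0.944 -0.     0.19 ]
 [-0.944 -0.33   0.001 -0.543]
 [-0.001 -0.    -1.     0.404]
 [ 0.     0.     0.     1.   ]]
[[ 1.000e+00 -1.500e-03 -2.000e-04 -1.000e-03]
 [ 1.500e-03  9.569e-01  2.905e-01 -8.280e-02]
 [-3.000e-04 -2.905e-01  9.569e-01  2.050e-02]
 [ 0.000e+00  0.000e+00  0.000e+00  1.000e+00]]
can [0.65014676 0.44220442 0.12      ] tub [0.73959639 0.29789802 0.076     ] mug [ 0.45608739 -0.4870361   0.09      ]
```

```bash
cat >> h.py <<'E'
def tool():
    s=manip.get_state();T=np.eye(4);T[:3,:3]=R.from_rotvec(s['tool_rot']).as_matrix();T[:3,3]=s['eef_pos'];return s,T
def Rpsi(deg):
    a=np.radians(deg);x=np.array([np.cos(a),np.sin(a),0]);z=np.array([0,0,-1.]);return np.column_stack([x,np.cross(z,x),z])
def go(pos,deg):
    s,T=tool();t=T[:3,:3].T@(np.array(pos)-T[:3,3])*1e3;r=R.from_matrix(T[:3,:3].T@Rpsi(deg)).as_rotvec()
    print("t=%.2f"%s['clock'],"pos",s['eef_pos'].round(4),"psi %.2f"%np.degrees(np.arctan2(T[1,0],T[0,0])),"F",s['contact_force'].round(1),"gap",round(s['finger_gap'],4))
    print("travel",t.round(1).tolist(),"rot",r.round(4).tolist())
def snap(n,out):
    p=manip.camera_params(n);im=manip.read_camera(n);cv2.imwrite(out,im[:,:,::-1]);np.save(out[:-4]+".npy",p,allow_pickle=True);return p,im
def ld(out): return np.load(out[:-4]+".npy",allow_pickle=True).item()
E
python3 -c "
from h import *
go((.545,-.10,.37),-8.3)"
```

```text
t=0.15 pos [ 0.19   -0.5426  0.4041] psi -70.70 F [-0.7 -0.  -0. ] gap 0.0909
travel [-300.4, -481.3, 34.5] rot [-0.0007, 0.0012, -1.0891]
```

Emit:
drive_tool([
  {"hand": 91, "travel": [-300, -481, 30], "rotation": [0, 0, -1.089]},
  {"hand": 91, "travel": [-300, -481, 30], "rotation": [0, 0, -1.089]},
  {"hand": 91, "travel": [-300, -481, 30], "rotation": [0, 0, -1.089]},
  {"hand": 91, "travel": [-300, -481, 30], "rotation": [0, 0, -1.089]},
  {"hand": 91, "travel": [-300, -481, 30], "rotation": [0, 0, -1.089]},
])

```text
clock: 0.65
eef_pos: [0.347, -0.3462, 0.3912]
tool_rot: [-3.051, 0.744, 0.001]
contact_force: [1.7, -1.0, -0.5]
finger_gap: 0.091
```

```bash
python3 -c "
from h import *
go((.545,-.10,.37),-8.3)"
```

```text
t=0.65 pos [ 0.347  -0.3462  0.3912] psi -27.41 F [ 1.7 -1.  -0.5] gap 0.091
travel [62.4, -309.7, 21.5] rot [-0.001, 0.0004, -0.3335]
```

Emit:
drive_tool([
  {"hand": 91, "travel": [62, -310, 21], "rotation": [0, 0, -0.333]},
  {"hand": 91, "travel": [62, -310, 21], "rotation": [0, 0, -0.333]},
  {"hand": 91, "travel": [62, -310, 21], "rotation": [0, 0, -0.333]},
  {"hand": 91, "travel": [62, -310, 21], "rotation": [0, 0, -0.333]},
  {"hand": 91, "travel": [62, -310, 21], "rotation": [0, 0, -0.333]},
])

```text
clock: 1.15
eef_pos: [0.5028, -0.1512, 0.3748]
tool_rot: [-3.132, 0.228, 0.0]
contact_force: [0.2, -0.4, -0.5]
finger_gap: 0.0911
```

```bash
python3 -c "
from h import *
go((.545,-.10,.37),-8.3)"
```

```text
t=1.15 pos [ 0.5028 -0.1512  0.3748] psi -8.32 F [ 0.2 -0.4 -0.5] gap 0.0911
travel [34.3, -56.8, 4.8] rot [-0.0008, 0.0004, -0.0003]
```

Emit:
drive_tool([
  {"hand": 91, "travel": [34, -57, 4], "rotation": [0, 0, 0]},
  {"hand": 91, "travel": [34, -57, 4], "rotation": [0, 0, 0]},
  {"hand": 91, "travel": [34, -57, 4], "rotation": [0, 0, 0]},
  {"hand": 91, "travel": [34, -57, 4], "rotation": [0, 0, 0]},
])

```text
clock: 1.55
eef_pos: [0.5445, -0.0997, 0.3704]
tool_rot: [-3.133, 0.226, 0.003]
contact_force: [0.2, 1.7, 0.7]
finger_gap: 0.091
```

```bash
python3 -c "
from h import *
go((.545,-.10,.37),-8.3)
snap('wrist','pics/w1.png')
im=cv2.imread('pics/w1.png');cv2.imwrite('pics/w1b.png',cv2.resize(im,(800,600),interpolation=cv2.INTER_CUBIC))"
```

```text
t=1.55 pos [ 0.5445 -0.0997  0.3704] psi -8.26 F [0.2 1.7 0.7] gap 0.091
travel [0.5, 0.3, 0.4] rot [-0.0003, 0.0017, 0.0007]
```

View pics/w1b.png

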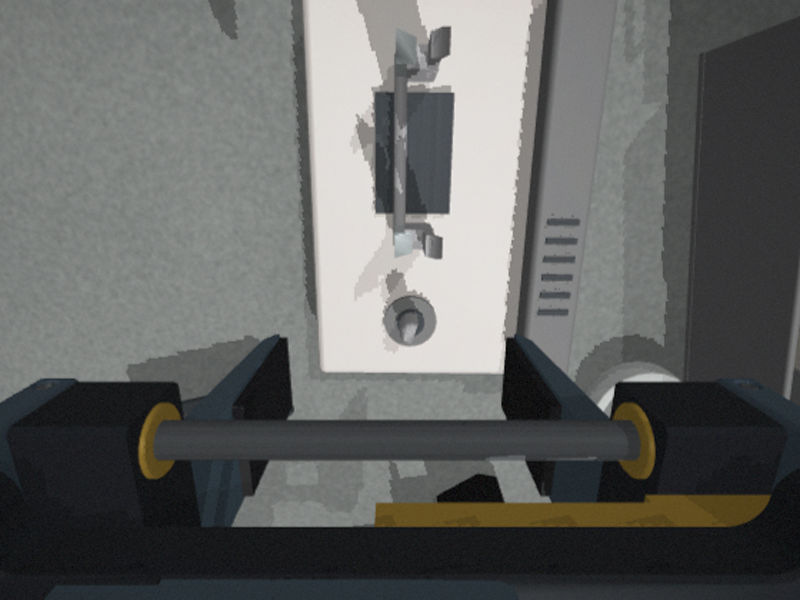

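```bash
python3 -c "
from h import *
crop('pics/w1.png','pics/w1c.png',195,0,200,150,4)
crop('pics/w1.png','pics/w1d.png',205,130,200,150,4)
crop('pics/w1.png','pics/w1e.png',260,200,60,45,12)"
```

```text
(no output)
```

View pics/w1c.png

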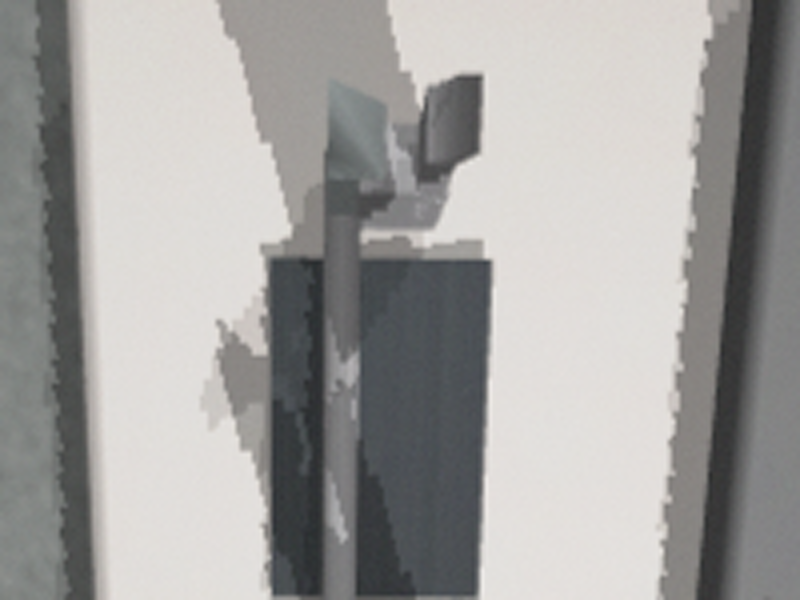

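View pics/w1d.png

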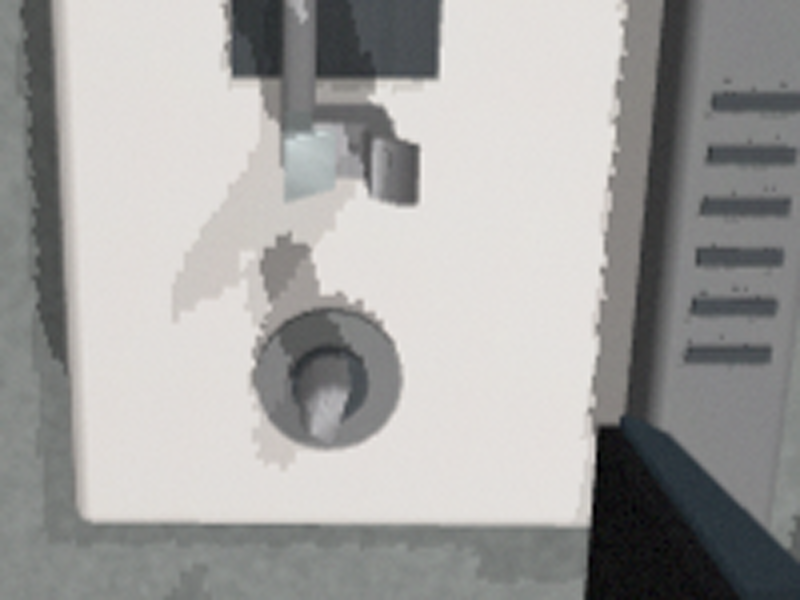

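View pics/w1e.png

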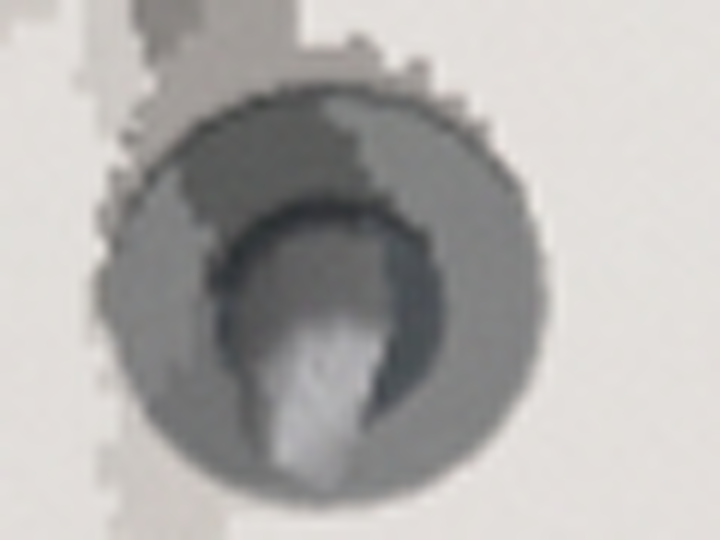

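Run:
```python
from h import *
p=ld('pics/w1.png')
c=lambda u,v,z:unproj(p,195+(u-2)/4,(v-2)/4,z)
d=lambda u,v,z:unproj(p,205+(u-2)/4,130+(v-2)/4,z)
col=unproj(p,260+(323-6)/12,200+(293-6)/12,.049)
A=c(75,0,.045);B=d(82,515,.045);RRc=d(590,524,.045)
C1=c(270,260,.045);C2=c(492,260,.045);C3=d(438,77,.045);C4=d(231,77,.045)
print(col,A,B)
v=A-B;th=np.arctan2(-v[0],v[1]);print("yaw front edge",np.degrees(th))
for a,b in((C1,C4),(C2,C3)):
    v=a-b;print("slot yaw",np.degrees(np.arctan2(-v[0],v[1])),np.linalg.norm(v))
v=C2-C1;print(np.degrees(np.arctan2(v[1],v[0])))
v=RRc-B;print("right edge",np.degrees(np.arctan2(v[1],v[0])))
for t in (-7.6,-8.2):
    t=np.radians(t);Rz=np.array([[np.cos(t),-np.sin(t)],[np.sin(t),np.cos(t)]])
    O=col[:2]-Rz@[0,-.115]
    loc=lambda P:(Rz.T@(P[:2]-O)).round(4)
    print(O.round(4),"B",loc(B),"A",loc(A),"slot",loc(C1),loc(C2),loc(C3),loc(C4))
    # prong tops z=.113
    print("prongs",loc(c(453,75,.113)),loc(c(482,75,.113)),loc(c(482,152,.113)),"right",loc(d(418,145,.113)),loc(d(418,205,.113)), loc(d(388,203,.113)))
    print("beaks z .111",loc(c(330,80,.111)),loc(c(388,105,.111)),loc(d(285,200,.111)),loc(d(333,190,.111)),"bar at .06/.075/.09",[loc(c(342,300,z)) for z in(.06,.075,.09)])
```

```text
[ 0.54996568 -0.12121208  0.049     ] [0.5155985  0.08818775 0.045     ] [ 0.47834999 -0.15205998  0.045     ]
yaw front edge -8.813086979313756
slot yaw -8.993495013765774 0.0750675318456532
slot yaw -8.777053708234678 0.07505328554073207
-8.355978238247578
right edge -9.43460832549433
[ 0.5652 -0.0072] B [-0.0669 -0.155 ] A [-0.0618  0.088 ] slot [-0.0213  0.0366] [0.0289 0.036 ] [ 0.0274 -0.0391] [-0.0232 -0.0384]
prongs [0.0134 0.0542] [0.0183 0.0541] [0.0186 0.0425] right [ 0.016  -0.0456] [ 0.0162 -0.0573] [ 0.0103 -0.0569]
beaks z .111 [-0.0074  0.0543] [0.0025 0.0504] [-0.0098 -0.0564] [-0.0004 -0.0545] bar at .06/.075/.09 [array([-0.0053,  0.0262]), array([-0.0054,  0.0243]), array([-0.0055,  0.0224])]
[ 0.5664 -0.0074] B [-0.0665 -0.1557] A [-0.0639  0.0874] slot [-0.0229  0.0364] [0.0274 0.0363] [ 0.0266 -0.0388] [-0.024  -0.0387]
prongs [0.0117 0.0543] [0.0166 0.0543] [0.017  0.0427] right [ 0.0152 -0.0454] [ 0.0156 -0.0572] [ 0.0097 -0.0568]
beaks z .111 [-0.0092  0.0542] [0.0008 0.0504] [-0.0105 -0.0565] [-0.001  -0.0545] bar at .06/.075/.09 [array([-0.0067,  0.0261]), array([-0.0068,  0.0242]), array([-0.007 ,  0.0223])]
```

Wrist view: fork clips at about (410,50) and (415,240), shaft and collar at (410,320) in the 800 px picture. The shaft's flat seems to face right, roughly printer +x. Now to the roller.

```bash
python3 -c "
from h import *
go((.565,.322,.33),41)"
```

```text
t=1.60 pos [ 0.5442 -0.1002  0.3706] psi -8.33 F [-0.1 -0.8  0.3] gap 0.0911
travel [-40.5, -420.8, 40.8] rot [-0.0009, 0.0012, -0.861]
```

Emit:
drive_tool([
  {"hand": 91, "travel": [-40, -421, 20], "rotation": [0, 0, -0.861]},
  {"hand": 91, "travel": [-40, -421, 20], "rotation": [0, 0, -0.861]},
  {"hand": 91, "travel": [-40, -421, 20], "rotation": [0, 0, -0.861]},
  {"hand": 91, "travel": [-40, -421, 20], "rotation": [0, 0, -0.861]},
  {"hand": 91, "travel": [-40, -421, 40], "rotation": [0, 0, -0.861]},
])

```text
clock: 2.1
eef_pos: [0.5568, 0.1494, 0.3554]
tool_rot: [-2.997, -0.941, -0.001]
contact_force: [1.5, -0.1, -0.6]
finger_gap: 0.0911
```

```bash
python3 -c "
from h import *
go((.565,.322,.33),41)"
```

```text
t=2.10 pos [0.5568 0.1494 0.3554] psi 34.86 F [ 1.5 -0.1 -0.6] gap 0.0911
travel [105.3, -136.9, 25.6] rot [-0.0001, -0.001, -0.1072]
```

Emit:
drive_tool([
  {"hand": 91, "travel": [105, -137, 25], "rotation": [0, 0, -0.107]},
  {"hand": 91, "travel": [105, -137, 25], "rotation": [0, 0, -0.107]},
  {"hand": 91, "travel": [105, -137, 25], "rotation": [0, 0, -0.107]},
  {"hand": 91, "travel": [105, -137, 25], "rotation": [0, 0, -0.107]},
  {"hand": 91, "travel": [105, -137, 25], "rotation": [0, 0, -0.107]},
])

```text
clock: 2.6
eef_pos: [0.5647, 0.3233, 0.3298]
tool_rot: [-2.941, -1.102, -0.0]
contact_force: [-0.7, -0.4, -0.2]
finger_gap: 0.0911
```

```bash
python3 -c "
from h import *
go((.565,.322,.33),41)
snap('wrist','pics/w2.png')
im=cv2.imread('pics/w2.png');cv2.imwrite('pics/w2b.png',cv2.resize(im,(800,600),interpolation=cv2.INTER_CUBIC))"
```

```text
t=2.60 pos [0.5647 0.3233 0.3298] psi 41.09 F [-0.7 -0.4 -0.2] gap 0.0911
travel [-0.6, 1.2, -0.2] rot [-0.0006, -0.0005, 0.0016]
```

View pics/w2b.png

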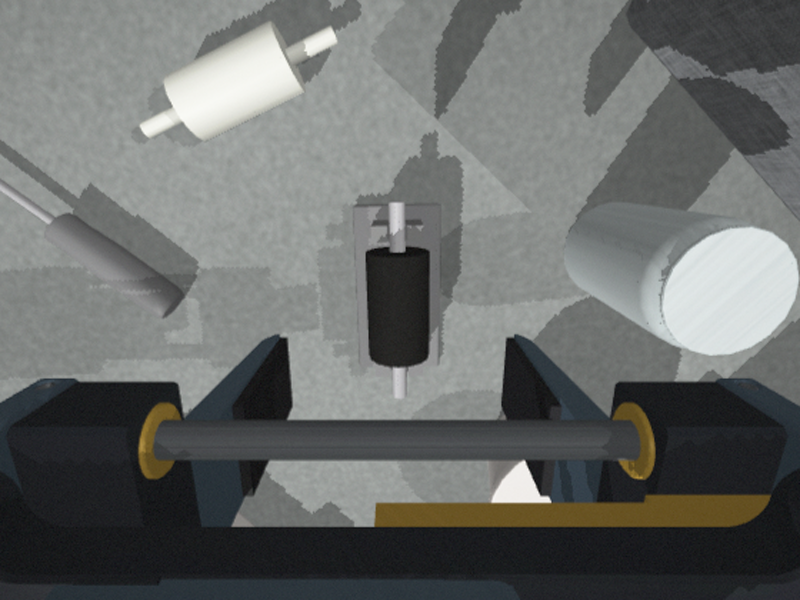

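The black roller is at (398,305) on its stand, and the spindle ends are at (397,203) and (400,398). The white lookalike is at (235,80), the can at (720,290).

Run:
```python
from h import *
crop('pics/w2.png','pics/w2c.png',230,130,105,160,5)
p=ld('pics/w2.png');s=560/800
e1=unproj(p,397.5*s,203*s,.040);e2=unproj(p,400.5*s,398*s,.040);d=e1-e2
print((e1+e2)/2,np.linalg.norm(d),np.degrees(np.arctan2(-d[0],d[1])))
print("rubber top",unproj(p,398*s,250*s,.06),unproj(p,397.5*s,360*s,.05))
s_,T=tool();print("grasp px",proj(p,(T@[0,0,.172,1])[:3])/s)
can=unproj(p,728*s,290*s,.12);print("can",can)
```

```text
[0.56704492 0.3242197  0.04      ] 0.1310050643751531 41.96194223568053
rubber top [0.5397693  0.35427776 0.06      ] [0.58762042 0.29897115 0.05      ]
grasp px [392.20500823 400.0636801 ]
can [0.65592088 0.44536137 0.12      ]
```

View pics/w2c.png

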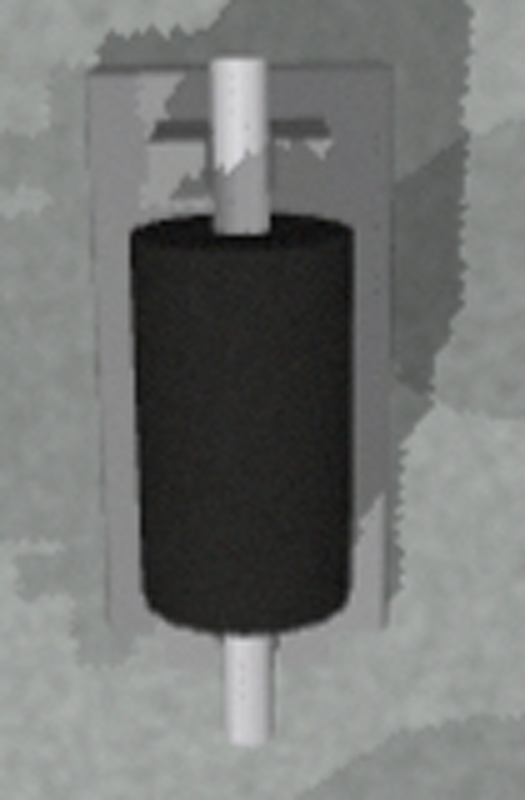

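```bash
python3 -c "
from h import *
go((.567,.324,.216),41.9)"
```

```text
t=2.65 pos [0.5647 0.3216 0.3301] psi 41.03 F [-0.8 -0.7 -0. ] gap 0.0913
travel [3.3, -0.4, 114.1] rot [0.0004, 0.0004, -0.0152]
```

Emit:
drive_tool([
  {"hand": 91, "travel": [3, -1, 50], "rotation": [0, 0, -0.015]},
  {"hand": 91, "travel": [3, -1, 90], "rotation": [0, 0, -0.015]},
  {"hand": 91, "travel": [3, -1, 114], "rotation": [0, 0, -0.015]},
  {"hand": 91, "travel": [3, -1, 114], "rotation": [0, 0, -0.015]},
])

```text
clock: 3.05
eef_pos: [0.5656, 0.321, 0.2128]
tool_rot: [2.933, 1.118, -0.014]
contact_force: [-0.2, -1.0, 0.5]
finger_gap: 0.091
```

```bash
python3 -c "
from h import *
go((.567,.324,.216),41.9)
snap('wrist','pics/w3.png')"
```

```text
t=3.05 pos [0.5656 0.321  0.2128] psi 41.73 F [-0.2 -1.   0.5] gap 0.091
travel [3.1, -1.3, -3.2] rot [-0.001, 0.0089, -0.0029]
```

View pics/w3.png

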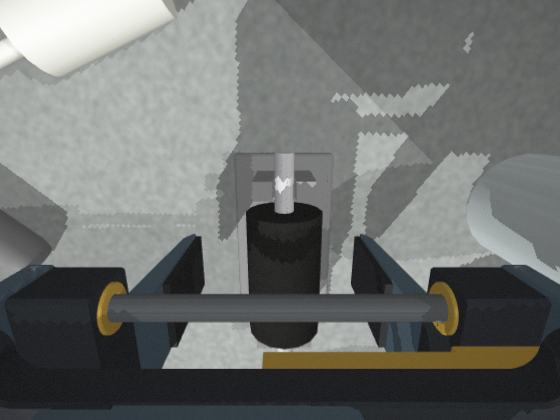

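Roller at u≈284, finger mid at 278, so it is about 3 mm off in tool x. I correct that, then close.

Emit:
drive_tool([
  {"hand": 91, "travel": [3, -1, -3], "rotation": [0, 0.008, 0]},
  {"hand": 30, "travel": [3, -1, -3], "rotation": [0, 0.008, 0]},
  {"hand": 30, "travel": [3, -1, -3], "rotation": [0, 0.008, 0]},
  {"hand": 30, "travel": [3, -1, -3], "rotation": [0, 0.008, 0]},
  {"hand": 30, "travel": [3, -1, -3], "rotation": [0, 0.008, 0]},
], force=30)

```text
clock: 3.6
eef_pos: [0.568, 0.3247, 0.2189]
tool_rot: [-2.934, -1.119, -0.007]
contact_force: [-0.7, -0.5, -0.5]
finger_gap: 0.0616
```

Emit:
drive_tool([
  {"hand": 30, "travel": [0, 0, 0], "rotation": [0, 0, 0]},
  {"hand": 30, "travel": [0, 0, 0], "rotation": [0, 0, 0]},
  {"hand": 30, "travel": [0, 0, 0], "rotation": [0, 0, 0]},
])

```text
clock: 3.9
eef_pos: [0.5671, 0.3239, 0.2184]
tool_rot: [2.935, 1.121, -0.0]
contact_force: [-3.0, -2.4, 3.9]
finger_gap: 0.0394
```

```bash
python3 -c "
from h import *
go((.567,.324,.26),41.9)
print(tool()[1].round(3))"
```

```text
t=3.90 pos [0.5671 0.3239 0.2184] psi 41.80 F [-3.  -2.4  3.9] gap 0.0394
travel [-0.0, -0.2, -41.6] rot [-0.0, 0.0002, -0.0017]
[[ 0.745  0.667 -0.     0.567]
 [ 0.667 -0.745 -0.     0.324]
 [-0.    -0.    -1.     0.218]
 [ 0.     0.     0.     1.   ]]
```

Emit:
drive_tool([
  {"hand": 30, "travel": [0, 0, -25], "rotation": [0, 0, 0]},
  {"hand": 30, "travel": [0, 0, -65], "rotation": [0, 0, 0]},
  {"hand": 30, "travel": [0, 0, -110], "rotation": [0, 0, 0]},
  {"hand": 30, "travel": [0, 0, -120], "rotation": [0, 0, 0]},
  {"hand": 30, "travel": [0, 0, -120], "rotation": [0, 0, 0]},
])

```text
clock: 4.4
eef_pos: [0.5673, 0.3241, 0.34]
tool_rot: [-2.934, -1.121, -0.006]
contact_force: [0.1, 0.6, -3.3]
finger_gap: 0.0392
```

```bash
python3 -c "
from h import *
go((.567,-.008,.338),-8.6)
snap('wrist','pics/w4.png')"
```

```text
t=4.40 pos [0.5673 0.3241 0.34  ] psi 41.81 F [ 0.1  0.6 -3.3] gap 0.0392
travel [-221.6, 247.3, 1.4] rot [-0.0008, -0.0038, 0.8798]
```

View pics/w4.png

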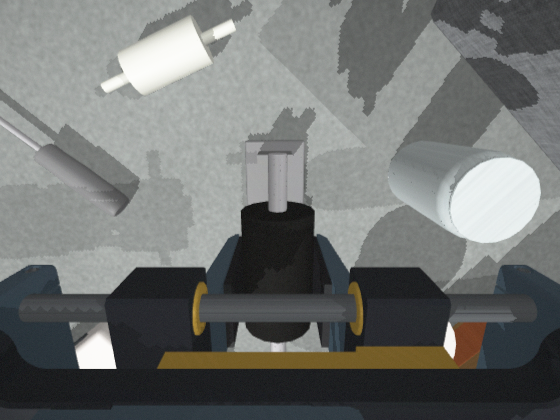

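The roller is held; its far spindle tip is at (278,152). Checking its place in the tool.

Run:
```python
from h import *
crop('pics/w4.png','pics/w4c.png',235,135,90,80,8)
s,T=tool();p=ld('pics/w4.png')
for X in [(0,-.065,.173),(0,-.065,.183),(0,-.035,.178),(0,-.035,.198),(0,-.035,.158),(0,.035,.158),(0,.035,.178),(0,.065,.178)]: print(X,proj(p,(T@[*X,1])[:3]).round(1))
```

```text
(0, -0.065, 0.173) [273.8 157.1]
(0, -0.065, 0.183) [273.9 154.8]
(0, -0.035, 0.178) [274.1 211.6]
(0, -0.035, 0.198) [274.3 202. ]
(0, -0.035, 0.158) [273.9 223.7]
(0, 0.035, 0.158) [274.5 344.3]
(0, 0.035, 0.178) [274.6 321.3]
(0, 0.065, 0.178) [274.8 361.3]
```

View pics/w4c.png

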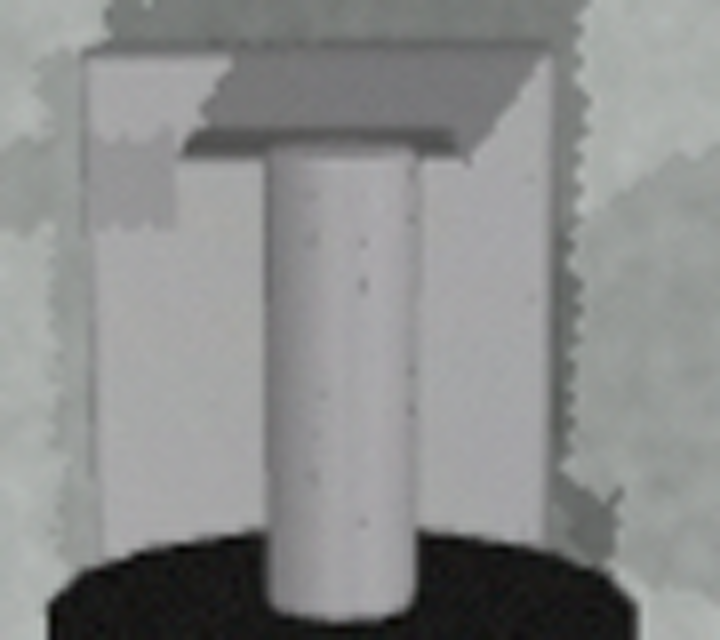

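Run:
```python
from h import *
s,T=tool();p=manip.camera_params('wrist');print((np.linalg.inv(T)@p['cam_to_world']).round(4))
s,T=tool();print(T[:3,3])
M=ld('pics/w4.png')['cam_to_world'];print((np.linalg.inv(T)@M).round(4))
print(M[:3,3],p['cam_to_world'][:3,3])
# w1: state pos .5445,-.0997,.3704 psi -8.26
M=ld('pics/w1.png')['cam_to_world'];T=np.eye(4);T[:3,:3]=Rpsi(-8.26);T[:3,3]=[.5445,-.0997,.3704];print((np.linalg.inv(T)@M).round(4))
```

```text
[[ 1.000e+00 -1.600e-03  0.000e+00  4.000e-04]
 [ 1.500e-03  9.565e-01  2.916e-01 -8.370e-02]
 [-5.000e-04 -2.916e-01  9.565e-01  2.050e-02]
 [ 0.000e+00  0.000e+00  0.000e+00  1.000e+00]]
[0.56681946 0.32380189 0.33773928]
[[ 1.     -0.0029  0.0044  0.001 ]
 [ 0.0015  0.9562  0.2926 -0.0835]
 [-0.0051 -0.2926  0.9562  0.0183]
 [ 0.      0.      0.      1.    ]]
[0.51188576 0.38673638 0.31947452] [0.51132336 0.38640899 0.31722372]
[[ 1.000e+00 -1.200e-03 -1.300e-03 -5.000e-04]
 [ 1.500e-03  9.568e-01  2.908e-01 -8.370e-02]
 [ 9.000e-04 -2.908e-01  9.568e-01  2.050e-02]
 [ 0.000e+00  0.000e+00  0.000e+00  1.000e+00]]
```

Emit:
drive_tool([
  {"hand": 30, "travel": [-222, 247, 0], "rotation": [0, 0, 0.88]},
  {"hand": 30, "travel": [-222, 247, 0], "rotation": [0, 0, 0.88]},
  {"hand": 30, "travel": [-222, 247, 0], "rotation": [0, 0, 0.88]},
  {"hand": 30, "travel": [-222, 247, 0], "rotation": [0, 0, 0.88]},
  {"hand": 30, "travel": [-222, 247, 0], "rotation": [0, 0, 0.88]},
])

```text
clock: 4.95
eef_pos: [0.5652, 0.0721, 0.3349]
tool_rot: [3.14, -0.041, -0.01]
contact_force: [0.9, -0.2, -2.3]
finger_gap: 0.0394
```

```bash
python3 -c "
from h import *
go((.567,-.008,.32),-8.8)"
```

```text
t=4.95 pos [0.5652 0.0721 0.3349] psi -1.50 F [ 0.9 -0.2 -2.3] gap 0.0394
travel [3.9, 80.0, 15.0] rot [0.0017, 0.0062, 0.1275]
```

Emit:
drive_tool([
  {"hand": 30, "travel": [4, 80, 13], "rotation": [0, 0.004, 0.128]},
  {"hand": 30, "travel": [4, 80, 13], "rotation": [0, 0.004, 0.128]},
  {"hand": 30, "travel": [4, 80, 13], "rotation": [0, 0.004, 0.128]},
  {"hand": 30, "travel": [4, 80, 13], "rotation": [0, 0.004, 0.128]},
])

```text
clock: 5.35
eef_pos: [0.5665, -0.0086, 0.3194]
tool_rot: [3.131, -0.245, -0.011]
contact_force: [0.3, -0.3, -1.5]
finger_gap: 0.0391
```

```bash
cat >> h.py <<'E'
RC=R.from_rotvec([-np.arcsin(.2908),0,0]).as_matrix() # camera axes in tool: cols
CT=np.eye(4);CT[:3,:3]=[[1,-.0014,0],[.0015,.9567,.2908],[-.0003,-.2908,.9567]];CT[:3,3]=[-.0004,-.0835,.0205]
PW=dict(fovy=68.77082692078967,cx=277.328,cy=212.206,cam_to_world=CT)
# tool-frame projection: z measured along tool z
E
python3 - <<'E'
from h import *
go((.567,-.008,.32),-8.8)
snap('wrist','pics/w5.png')
im=cv2.imread('pics/w5.png');cv2.imwrite('pics/w5b.png',cv2.resize(im,(800,600),interpolation=cv2.INTER_CUBIC))
crop('pics/w5.png','pics/w5c.png',220,80,120,90,6)
E
```

```text
t=5.35 pos [ 0.5665 -0.0086  0.3194] psi -8.94 F [ 0.3 -0.3 -1.5] gap 0.0391
travel [0.4, -0.7, -0.6] rot [0.0018, 0.0071, -0.0025]
```

View pics/w5b.png

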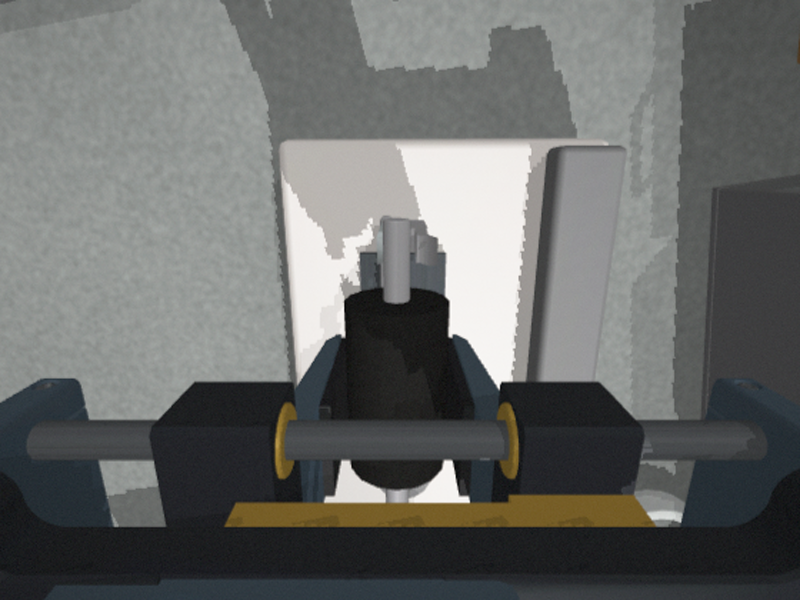

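View pics/w5c.png

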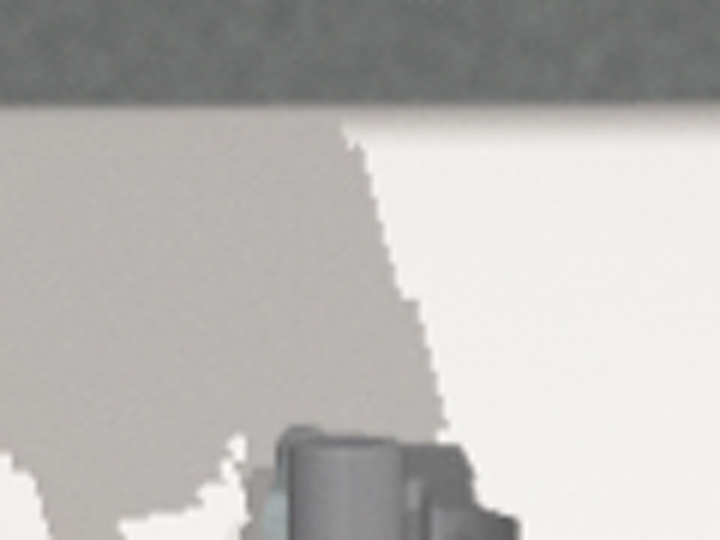

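Run:
```python
from h import *
from scipy.optimize import least_squares
def un(u,v,z):
    f,cx,cy=K(PW);d=CT[:3,:3]@[(u-cx)/f,(v-cy)/f,1];o=CT[:3,3];return o+d*(z-o[2])/d[2]
# fit printer pose in tool frame; printer pt (x,y,z) -> tool: (x c + y s..., ) tool x ~ printer x, tool y ~ -printer y, tool z = H - z
def fit(obs,H0,fixH=False,name=''):
    def pr(q,P):
        x0,y0,t,H=q;c,s=np.cos(t),np.sin(t)
        X=np.array([x0+c*P[0]-s*P[1], y0-(s*P[0]+c*P[1]), H-P[2]]);return proj(PW,X)
    def res(q):
        r=[]
        for P,uv in obs:
            e=pr(q,P)-uv; r+=[a for a,b in zip(e,uv) if not np.isnan(b)]
        r.append((q[3]-H0)/.001)
        return np.array(r)
    r=least_squares(res,[0,0,0,H0],x_scale=[.01,.01,.01,.01]);print(name,"x0,y0 mm",(r.x[:2]*1e3).round(2),"yaw deg",np.degrees(r.x[2]).round(2),"H",r.x[3].round(4),"res",res(r.x).round(1));return r.x
c=lambda u,v:(195+(u-2)/4,(v-2)/4)
d=lambda u,v:(205+(u-2)/4,130+(v-2)/4)
e=.002
n=np.nan
obs=[((0,-.115,.049),(260+(323-6)/12,200+(293-6)/12)),
 ((0.0,.050,.113),(n,c(482,113)[1])),((0,-.05,.113),(n,d(418,175)[1]))]
# add slot edges as parallel constraints: unknown slot xs -> use yaw only: solve iteratively
for t in (0,):
    x=fit(obs+[((-.068,.08,.044),(c(76,30)[0],n)),((-.068,-.14,.044),(d(79,440)[0],n))],.370,name='w1')
C,S=np.cos(x[2]),np.sin(x[2])
for q in (c(270,260),c(492,260),d(438,77),d(231,77)):
    P=un(*q,x[3]-.045);dx,dy=P[0]-x[0],-(P[1]-x[1]);print("slot loc",((C*dx+S*dy)*1e3).round(1),((-S*dx+C*dy)*1e3).round(1))
for q,z in ((c(482,75),.113),(c(482,152),.113),(d(418,145),.113),(d(418,205),.113),(c(388,105),.111),(d(333,190),.111),(c(453,75),.113),(d(388,203),.113)):
    P=un(*q,x[3]-z);dx,dy=P[0]-x[0],-(P[1]-x[1]);print("prong/beak loc",((C*dx+S*dy)*1e3).round(1),((-S*dx+C*dy)*1e3).round(1))
s=.7
for H in(.318,.3195,.321):
    L=un(360*s,252*s,H-.045);Rr=un(446*s,252*s,H-.045);print("w5 slot L,R tool",L[:2].round(4),Rr[:2].round(4))
print("spindle tool x",un(397*s,222*s,.178)[:2],un(397*s,300*s,.178)[:2])
```

```text
w1 x0,y0 mm [ 11.31 -93.24] yaw deg -0.73 H 0.3706 res [ 0.8  0.9 -0.3 -0.2 -0.1 -0.8  0.6]
slot loc -25.9 37.2
slot loc 24.4 37.7
slot loc 24.7 -37.4
slot loc -25.9 -37.9
prong/beak loc 13.3 55.6
prong/beak loc 13.8 44.0
prong/beak loc 13.4 -44.2
prong/beak loc 13.8 -55.9
prong/beak loc -2.4 51.5
prong/beak loc -2.8 -53.5
prong/beak loc 8.4 55.6
prong/beak loc 8.0 -55.6
w5 slot L,R tool [-0.0214 -0.0379] [ 0.0286 -0.0378]
w5 slot L,R tool [-0.0215 -0.0376] [ 0.0288 -0.0375]
w5 slot L,R tool [-0.0216 -0.0373] [ 0.029  -0.0372]
spindle tool x [-6.90846443e-05 -6.57787197e-02] [-9.21461528e-05 -3.68597270e-02]
```

Emit:
drive_tool([
  {"hand": 30, "travel": [3.5, 0, 10], "rotation": [0, 0.004, 0]},
  {"hand": 30, "travel": [3.5, 0, 20], "rotation": [0, 0.004, 0]},
  {"hand": 30, "travel": [3.5, 0, 20], "rotation": [0, 0.004, 0]},
])

```text
clock: 5.7
eef_pos: [0.5694, -0.0073, 0.2976]
tool_rot: [3.131, -0.24, -0.011]
contact_force: [0.2, 0.9, -3.0]
finger_gap: 0.0393
```

Run:
```python
from h import *
go((.5705,-.008,.30),-8.9)
snap('wrist','pics/w6.png')
crop('pics/w6.png','pics/w6c.png',180,90,200,150,4)
snap('scene','pics/s6.png')
crop('pics/s6.png','pics/s6c.png',230,150,100,90,7)
```

```text
t=5.70 pos [ 0.5694 -0.0073  0.2976] psi -8.76 F [ 0.2  0.9 -3. ] gap 0.0393
travel [1.2, 0.5, -2.4] rot [0.0022, 0.0066, 0.0024]
```

View pics/w6c.png

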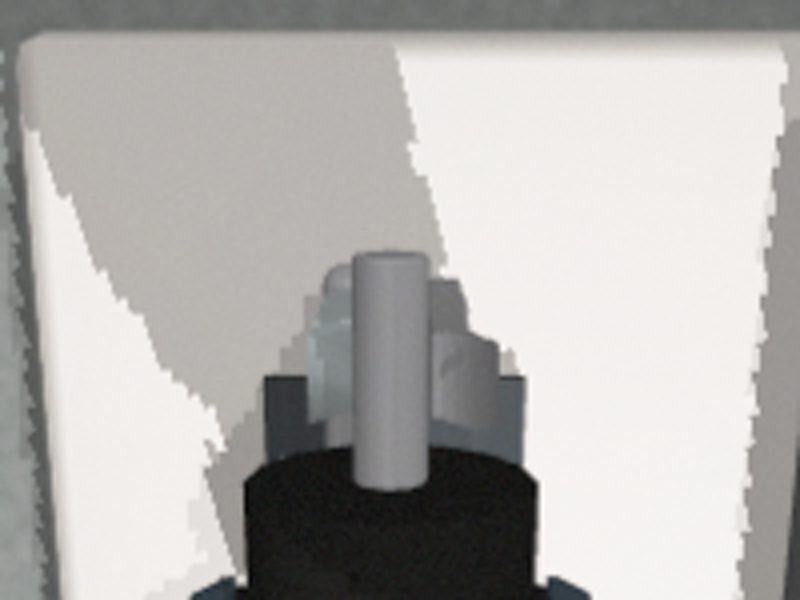

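View pics/s6c.png

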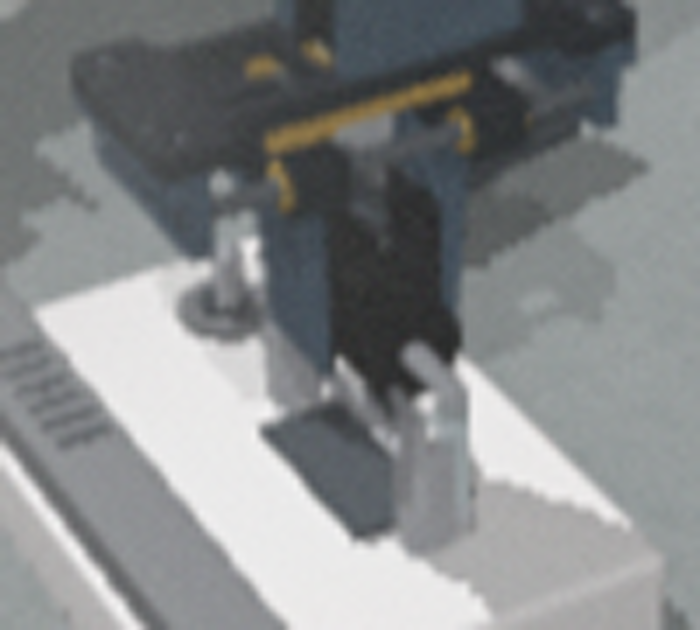

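Emit:
drive_tool([
  {"hand": 30, "travel": [0.5, 0, 5], "rotation": [0, 0.003, 0]},
  {"hand": 30, "travel": [0.5, 0, 10], "rotation": [0, 0.003, 0]},
  {"hand": 30, "travel": [0.5, 0, 14], "rotation": [0, 0.003, 0]},
  {"hand": 30, "travel": [0.5, 0, 18], "rotation": [0, 0.003, 0]},
])

```text
clock: 6.2
eef_pos: [0.5695, -0.0077, 0.281]
tool_rot: [3.131, -0.241, -0.005]
contact_force: [-3.5, 0.1, 0.5]
finger_gap: 0.0393
```

Run:
```python
from h import *
go((.5705,-.008,.265),-8.9)
snap('wrist','pics/w7.png')
crop('pics/w7.png','pics/w7c.png',180,90,200,150,4)
```

```text
t=6.20 pos [ 0.5695 -0.0077  0.281 ] psi -8.80 F [-3.5  0.1  0.5] gap 0.0393
travel [1.0, 0.2, 16.0] rot [0.0019, 0.0029, 0.0017]
```

View pics/w7c.png

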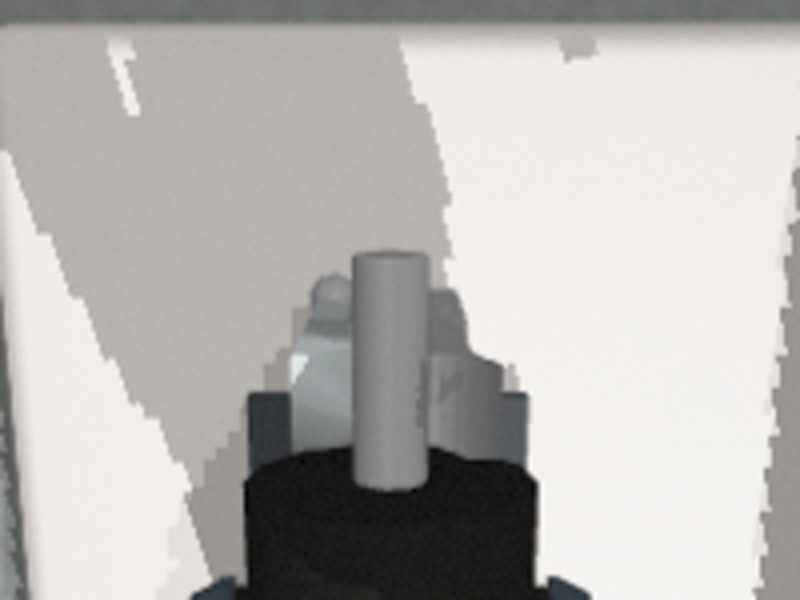

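Emit:
drive_tool([
  {"hand": 30, "travel": [-1, 0, 2], "rotation": [0, 0, 0]},
  {"hand": 30, "travel": [-1, 0, 6], "rotation": [0, 0, 0]},
  {"hand": 30, "travel": [-1, 0, 9], "rotation": [0, 0, 0]},
  {"hand": 30, "travel": [-1, 0, 12], "rotation": [0, 0, 0]},
])

```text
clock: 6.65
eef_pos: [0.569, -0.0077, 0.2685]
tool_rot: [3.13, -0.241, -0.001]
contact_force: [0.6, -1.2, -1.5]
finger_gap: 0.0397
```

Run:
```python
from h import *
go((.5705,-.008,.265),-8.9)
snap('wrist','pics/w8.png')
crop('pics/w8.png','pics/w8c.png',180,90,200,150,4)
```

```text
t=6.65 pos [ 0.569  -0.0077  0.2685] psi -8.79 F [ 0.6 -1.2 -1.5] gap 0.0397
travel [1.5, 0.1, 3.5] rot [0.0019, 0.0005, 0.0019]
```

View pics/w8c.png

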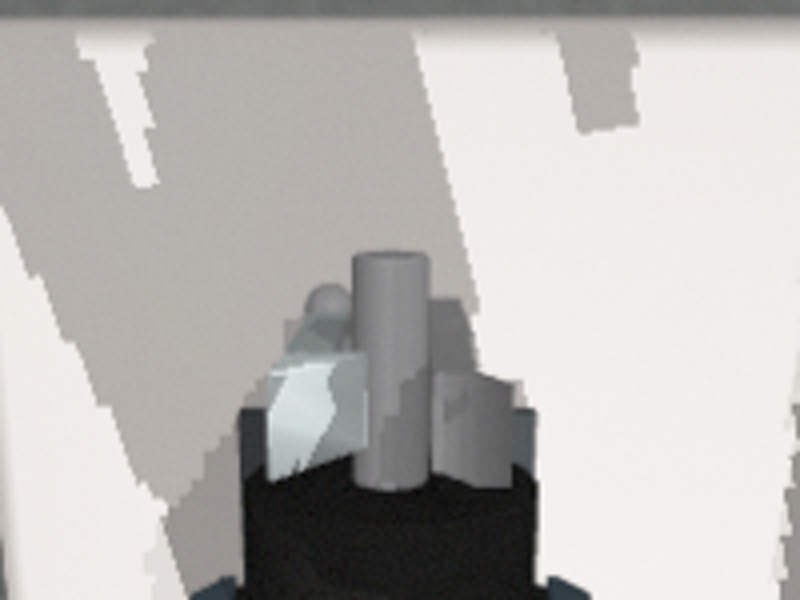

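The beak now overlaps the spindle (365 against spindle 352–430 in the crop). It is nearly home, so I push on gently.

Emit:
drive_tool([
  {"hand": 30, "travel": [0, 0, 1.5], "rotation": [0, 0, 0]},
  {"hand": 30, "travel": [0, 0, 3], "rotation": [0, 0, 0]},
  {"hand": 30, "travel": [0, 0, 4], "rotation": [0, 0, 0]},
  {"hand": 30, "travel": [0, 0, 4], "rotation": [0, 0, 0]},
])

```text
clock: 7.1
eef_pos: [0.569, -0.0077, 0.2653]
tool_rot: [3.13, -0.241, -0.001]
contact_force: [-4.7, 0.9, 10.7]
finger_gap: 0.039
```

Run:
```python
from h import *
go((.5705,-.008,.265),-8.9)
```

```text
t=7.10 pos [ 0.569  -0.0077  0.2653] psi -8.79 F [-4.7  0.9 10.7] gap 0.039
travel [1.5, 0.0, 0.3] rot [0.0019, 0.0003, 0.0018]
```

Emit:
drive_tool([
  {"hand": 30, "travel": [-0.5, 0, 1.5], "rotation": [0, 0, 0]},
  {"hand": 30, "travel": [-0.5, 0, 1.5], "rotation": [0, 0, 0]},
])

```text
clock: 7.3
eef_pos: [0.5686, -0.0077, 0.2654]
tool_rot: [3.13, -0.241, 0.002]
contact_force: [-3.2, -0.3, 8.0]
finger_gap: 0.0393
```

Run:
```python
from h import *
go((.5705,-.008,.265),-8.9)
snap('wrist','pics/w9.png')
crop('pics/w9.png','pics/w9c.png',180,90,200,150,4)
```

```text
t=7.30 pos [ 0.5686 -0.0077  0.2654] psi -8.79 F [-3.2 -0.3  8. ] gap 0.0393
travel [1.9, -0.0, 0.4] rot [0.0018, -0.0014, 0.0019]
```

View pics/w9c.png

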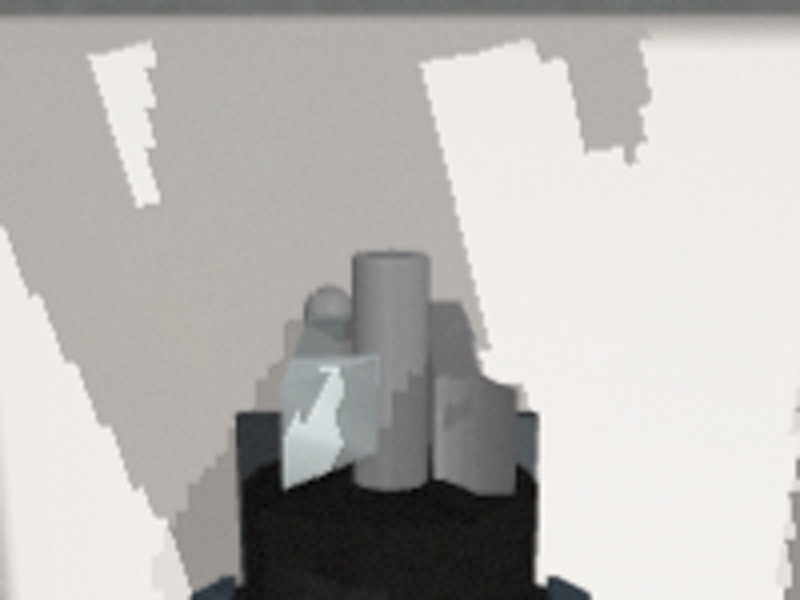

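Emit:
drive_tool([
  {"hand": 62, "travel": [0.5, 0, 0], "rotation": [0, 0, 0]},
  {"hand": 62, "travel": [0.5, 0, 0], "rotation": [0, 0, 0]},
  {"hand": 62, "travel": [0.5, 0, 0], "rotation": [0, 0, 0]},
  {"hand": 62, "travel": [0.5, 0, -10], "rotation": [0, 0, 0]},
  {"hand": 62, "travel": [0.5, 0, -30], "rotation": [0, 0, 0]},
])

```text
clock: 7.85
eef_pos: [0.5687, -0.0077, 0.2945]
tool_rot: [3.13, -0.241, -0.004]
contact_force: [-0.4, -0.6, 0.5]
finger_gap: 0.0619
```

Emit:
drive_tool([
  {"hand": 62, "travel": [0, 0, -40], "rotation": [0, 0, 0]},
  {"hand": 62, "travel": [0, 0, -80], "rotation": [0, 0, 0]},
  {"hand": 62, "travel": [0, 60, -90], "rotation": [0, 0, 0]},
  {"hand": 62, "travel": [0, 80, -90], "rotation": [0, 0, 0]},
  {"hand": 62, "travel": [0, 80, -90], "rotation": [0, 0, 0]},
])

```text
clock: 8.35
eef_pos: [0.5563, -0.0893, 0.3862]
tool_rot: [3.128, -0.246, -0.001]
contact_force: [0.4, 0.2, 0.3]
finger_gap: 0.062
```

Run:
```python
from h import *
go((.5705,-.008,.265),-8.9)
snap('wrist','pics/w10.png')
im=cv2.imread('pics/w10.png');cv2.imwrite('pics/w10b.png',cv2.resize(im,(800,600),interpolation=cv2.INTER_CUBIC))
snap('scene','pics/s10.png')
crop('pics/s10.png','pics/s10c.png',210,150,120,110,6)
```

```text
t=8.35 pos [ 0.5563 -0.0893  0.3862] psi -8.99 F [0.4 0.2 0.3] gap 0.062
travel [1.4, -83.0, 120.8] rot [0.0037, 0.0003, -0.0016]
```

View pics/w10b.png

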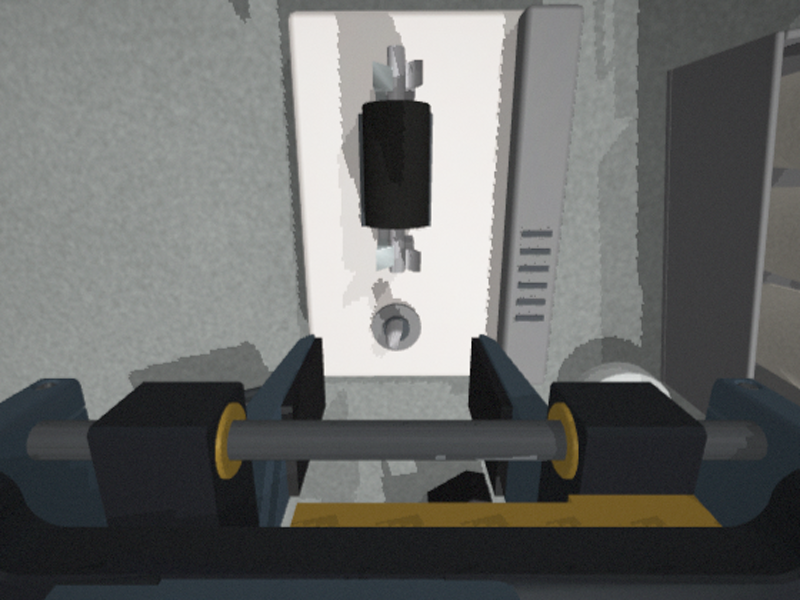

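View pics/s10c.png

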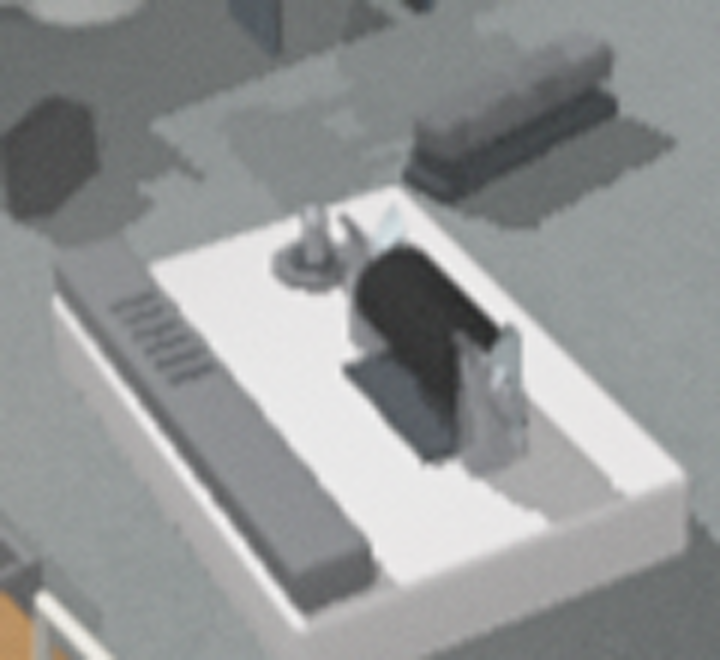

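Roller in the clips at (397,165), with both spindle ends between prong and beak. Closer check of the seating and the shaft.

Run:
```python
from h import *
crop('pics/w10.png','pics/w10c.png',240,20,90,180,4)
crop('pics/w10.png','pics/w10d.png',250,200,60,55,12)
```

```text
(no output)
```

View pics/w10c.png

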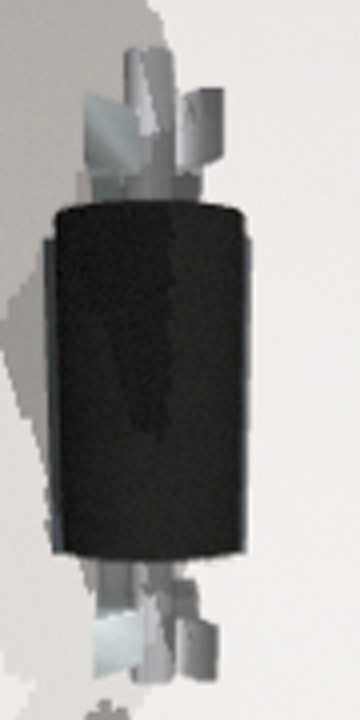

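View pics/w10d.png

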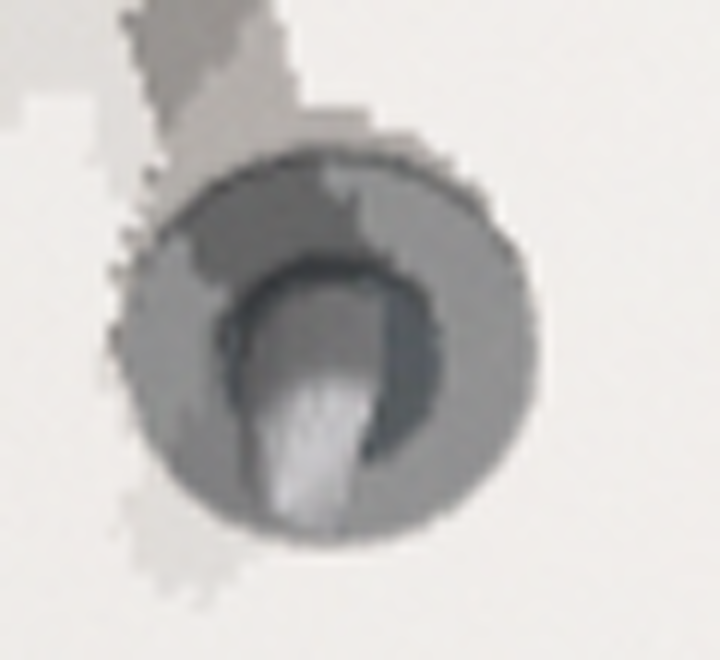

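Run:
```python
from h import *
go((.548-.014,-.121-.085,.25),-8.9)
def un(u,v,z):
    f,cx,cy=K(PW);d=CT[:3,:3]@[(u-cx)/f,(v-cy)/f,1];o=CT[:3,3];return o+d*(z-o[2])/d[2]
H=.3863
w=lambda u,v,z:un(240+(u-2)/4,20+(v-2)/4,H-z)*1e3
print("tips",w(147,48,.09),w(154,684,.09))
print("prongs",w(222,88,.113),w(222,163,.113),w(216,622,.113),w(216,682,.113))
print("rubber ends top z=.107",w(150,203,.105),w(148,555,.105))
```

```text
t=8.45 pos [ 0.5566 -0.0869  0.3851] psi -8.88 F [-0.3  0.2  0.5] gap 0.0621
travel [-3.7, 120.9, 135.3] rot [0.0017, 0.0021, 0.0004]
tips [  -1.05738317 -150.15114813  296.3       ] [ 2.45967046e-01 -2.05289740e+01  2.96300000e+02]
prongs [  12.79265363 -138.0440323   273.3       ] [  12.98597651 -125.49860617  273.3       ] [ 13.07422555 -38.93034826 273.3       ] [ 13.25242684 -26.19090118 273.3       ]
rubber ends top z=.107 [  -0.50067365 -119.77314627  281.3       ] [ -1.03453652 -51.77969839 281.3       ]
```

Both spindle ends sit about 3 mm along y from centre and parallel to the clips. Next: a look straight down on the shaft.

Emit:
drive_tool([
  {"hand": 62, "travel": [-4, 50, 0], "rotation": [0, 0, 0]},
  {"hand": 62, "travel": [-4, 100, 20], "rotation": [0, 0, 0]},
  {"hand": 62, "travel": [-4, 121, 70], "rotation": [0, 0, 0]},
  {"hand": 62, "travel": [-4, 121, 120], "rotation": [0, 0, 0]},
  {"hand": 62, "travel": [-4, 121, 135], "rotation": [0, 0, 0]},
])

```text
clock: 8.95
eef_pos: [0.5323, -0.2054, 0.2459]
tool_rot: [-3.131, 0.244, 0.015]
contact_force: [-0.2, 1.8, -0.2]
finger_gap: 0.062
```

Emit:
drive_tool([
  {"hand": 62, "travel": [0, 0, 0], "rotation": [0, 0, 0]},
])

```text
clock: 9.05
eef_pos: [0.5316, -0.2043, 0.2425]
tool_rot: [-3.128, 0.243, 0.026]
contact_force: [0.2, -0.1, -0.3]
finger_gap: 0.062
```

Run:
```python
from h import *
go((.548-.014,-.121-.085,.25),-8.9)
snap('wrist','pics/w11.png')
crop('pics/w11.png','pics/w11c.png',230,60,100,90,8)
```

```text
t=9.05 pos [ 0.5316 -0.2043  0.2425] psi -8.89 F [ 0.2 -0.1 -0.3] gap 0.062
travel [2.6, 1.3, -7.5] rot [-0.0027, 0.0169, 0.0002]
```

View pics/w11.png

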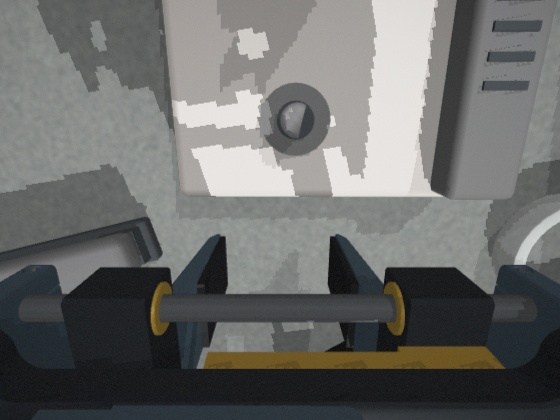

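View pics/w11c.png

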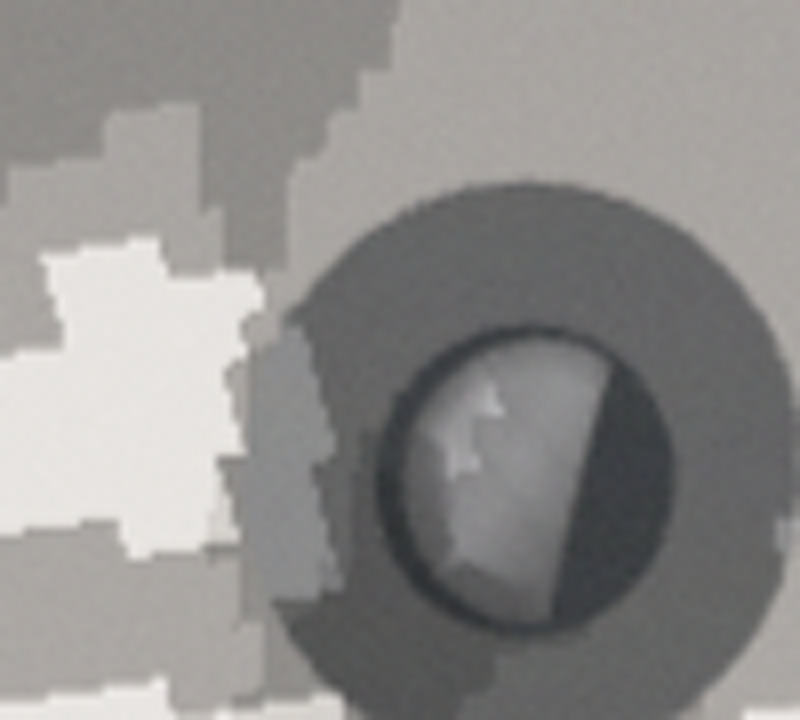

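Straight down on the shaft, the flat edge runs from (610,372) to (552,620) in the crop. The flat therefore faces right and slightly down, about 13° clockwise from tool x.

```bash
cat >> h.py <<'E'
def un(u,v,z):
    f,cx,cy=K(PW);d=CT[:3,:3]@[(u-cx)/f,(v-cy)/f,1];o=CT[:3,3];return o+d*(z-o[2])/d[2]
def avg(n=4):
    L=[];Q=[]
    for i in range(n):
        s,T=tool();L.append(s['eef_pos']);Q.append(R.from_rotvec(s['tool_rot']).as_matrix());manip.read_camera('wrist')
    L=np.array(L);print("std mm",(L.std(0)*1e3).round(2));T=np.eye(4);T[:3,3]=L.mean(0);T[:3,:3]=R.from_matrix(Q).mean().as_matrix();return T
E
python3 - <<'E'
from h import *
T=avg(4);print(T.round(4))
H=T[2,3]
w=lambda u,v,z:un(230+(u-4)/8,60+(v-4)/8,H-z)
a,b=w(610,372,.075),w(552,620,.075)
d=b-a;n=np.array([-d[1],d[0]]);n=-n if n[0]<0 else n
print("flat tool angle",np.degrees(np.arctan2(n[1],n[0])),"chord",np.hypot(*d[:2])*1e3)
nw=T[:3,:3]@[n[0],n[1],0];print("world flat yaw",np.degrees(np.arctan2(nw[1],nw[0])))
# circle fits
im=cv2.imread('pics/w11.png')
for pts,z in (([(280,475),(795,475),(535,182)],.049),([(378,480),(675,480),(530,325),(520,640)],.049),([(400,480),(430,395),(515,340),(430,570),(500,622)],.074)):
    P=np.array([w(*q,z)[:2] for q in pts]);A=np.c_[2*P,np.ones(len(P))];s=np.linalg.lstsq(A,(P**2).sum(1),rcond=None)[0];r=np.sqrt(s[2]+s[0]**2+s[1]**2)
    W=T@[s[0],s[1],H-z,1];print("c tool",(s[:2]*1e3).round(2),"r",r*1e3,"world",W[:3].round(4))
n/=np.hypot(*n);m=(a+b)[:2]/2-n*.0025;print("axis from chord mid",m*1e3,(T@[*m,H-.075,1])[:3])
go((.575,-.318,.30),-65)
E
```

```text
std mm [0.49 0.25 1.38]
[[ 9.880e-01 -1.540e-01 -9.900e-03  5.328e-01]
 [-1.540e-01 -9.881e-01  2.500e-03 -2.046e-01]
 [-1.020e-02 -9.000e-04 -9.999e-01  2.459e-01]
 [ 0.000e+00  0.000e+00  0.000e+00  1.000e+00]]
flat tool angle 12.505861926013587 chord 14.313495981088412
world flat yaw -21.367329909074524
c tool [ 10.32 -84.44] r 17.73066465595747 world [ 0.554  -0.1223  0.049 ]
c tool [  9.57 -82.83] r 10.30342228133953 world [ 0.553  -0.1238  0.049 ]
c tool [  8.93 -83.  ] r 8.189821720752702 world [ 0.5527 -0.1236  0.074 ]
axis from chord mid [  8.85518386 -82.7699222 ] [ 0.5525615  -0.12379967  0.07499633]
t=9.30 pos [ 0.5332 -0.2051  0.2478] psi -8.86 F [-0.1 -0.1 -0.1] gap 0.062
travel [58.4, 105.2, -52.5] rot [0.0031, 0.0052, 0.9797]
```

Emit:
drive_tool([
  {"hand": 75, "travel": [0, 0, -48], "rotation": [0, 0, 0.1]},
  {"hand": 75, "travel": [30, 50, -75], "rotation": [0, 0, 0.3]},
  {"hand": 75, "travel": [58, 105, -75], "rotation": [0, 0.005, 0.98]},
  {"hand": 75, "travel": [58, 105, -75], "rotation": [0, 0.005, 0.98]},
  {"hand": 75, "travel": [58, 105, -75], "rotation": [0, 0.005, 0.98]},
])

```text
clock: 9.8
eef_pos: [0.5758, -0.3208, 0.3249]
tool_rot: [2.85, -1.313, 0.006]
contact_force: [0.0, 0.2, -0.5]
finger_gap: 0.075
```

Run:
```python
from h import *
go((.575,-.318,.30),-65)
```

```text
t=9.80 pos [ 0.5758 -0.3208  0.3249] psi -49.46 F [ 0.   0.2 -0.5] gap 0.075
travel [-2.8, -1.3, 24.9] rot [0.0008, -0.0052, 0.2711]
```

Emit:
drive_tool([
  {"hand": 75, "travel": [-2, -1, 0], "rotation": [0, 0, 0.271]},
  {"hand": 75, "travel": [-2, -1, 0], "rotation": [0, 0, 0.271]},
  {"hand": 75, "travel": [-2, -1, 0], "rotation": [0, 0, 0.271]},
  {"hand": 75, "travel": [-2, -1, 0], "rotation": [0, 0, 0.271]},
])

```text
clock: 10.2
eef_pos: [0.5754, -0.3184, 0.3262]
tool_rot: [2.65, -1.682, 0.01]
contact_force: [0.2, 0.5, -0.4]
finger_gap: 0.0755
```

Run:
```python
from h import *
snap('wrist','pics/w12.png')
T=avg(3);print(T.round(4));np.save('T12.npy',T)
crop('pics/w12.png','pics/w12c.png',210,160,130,130,5)
```

```text
std mm [0.01 0.02 0.21]
[[ 4.247e-01 -9.053e-01  3.200e-03  5.753e-01]
 [-9.053e-01 -4.247e-01 -5.300e-03 -3.184e-01]
 [ 6.200e-03 -6.000e-04 -1.000e+00  3.256e-01]
 [ 0.000e+00  0.000e+00  0.000e+00  1.000e+00]]
```

View pics/w12.png

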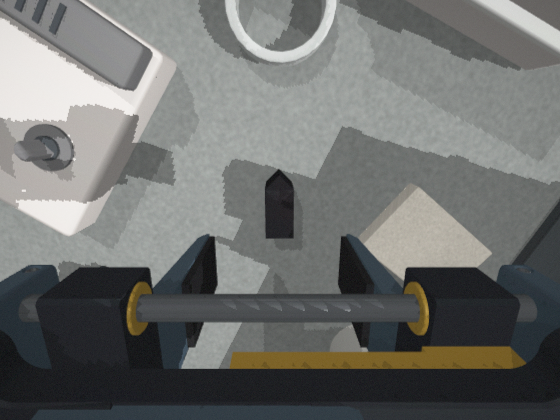

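View pics/w12c.png

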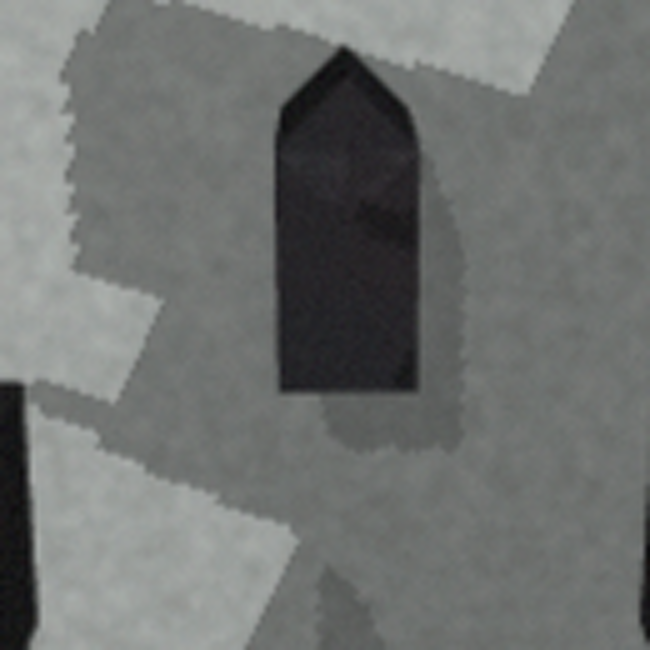

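The knob is at (279,205), its nose tip pointing up at (279,170), and its sides are parallel to the jaws within 0.5°.

Run:
```python
from h import *
T=np.load('T12.npy');H=T[2,3]
w=lambda u,v,z:un(210+(u-2.5)/5,160+(v-2.5)/5,H-z)*1e3
print("rear corners",w(280,390,.04),w(417,390,.04),"nose",w(345,47,.02), w(277,135,.04),w(416,140,.04))
# use saved state at image time for the shaft in w11
p=ld('pics/w11.png')
for q,z in (((538,475),.049),((577.5,496),.075)):
    print(unproj(p,230+(q[0]-4)/8,60+(q[1]-4)/8,z))
p=ld('pics/w12.png'); 
M=np.linalg.inv(T)@p['cam_to_world'];print(M.round(4))
go((.575,-.318,.30),-65)
```

```text
rear corners [-11.38902844  21.55798644 285.6296003 ] [ 13.99189003  21.5990755  285.6296003 ] nose [  0.74791829 -38.97826306 305.6296003 ] [-11.31319369 -26.58736233 285.6296003 ] [ 13.18151683 -25.65062669 285.6296003 ]
[ 0.55134899 -0.12221477  0.049     ]
[ 0.55228114 -0.12359949  0.075     ]
[[ 1.00e+00 -8.00e-04  8.00e-04 -1.00e-03]
 [ 5.00e-04  9.57e-01  2.90e-01 -8.29e-02]
 [-1.00e-03 -2.90e-01  9.57e-01  1.99e-02]
 [ 0.00e+00  0.00e+00  0.00e+00  1.00e+00]]
t=10.40 pos [ 0.5753 -0.3185  0.3252] psi -64.91 F [-0.2  0.2  0.7] gap 0.0753
travel [-0.7, 0.1, 25.2] rot [-0.0001, -0.0056, 0.0015]
```

Emit:
drive_tool([
  {"hand": 75, "travel": [2, -2, 45], "rotation": [0, -0.005, 0]},
  {"hand": 75, "travel": [2, -2, 90], "rotation": [0, -0.005, 0]},
  {"hand": 75, "travel": [2, -2, 120], "rotation": [0, -0.005, 0]},
  {"hand": 75, "travel": [2, -2, 129], "rotation": [0, -0.005, 0]},
  {"hand": 75, "travel": [2, -2, 129], "rotation": [0, -0.005, 0]},
])

```text
clock: 10.9
eef_pos: [0.5782, -0.32, 0.1951]
tool_rot: [2.651, -1.685, -0.003]
contact_force: [-0.2, 0.5, 0.6]
finger_gap: 0.0751
```

Run:
```python
from h import *
go((.575,-.318,.196),-64.7)
snap('wrist','pics/w13.png')
T=avg(2);print(T.round(4))
```

```text
t=10.90 pos [ 0.5782 -0.32    0.1951] psi -64.89 F [-0.2  0.5  0.6] gap 0.0751
travel [-3.1, 2.0, -0.9] rot [0.0013, 0.0015, -0.0033]
std mm [0.15 0.09 0.54]
[[ 0.4243 -0.9055  0.0022  0.5789]
 [-0.9055 -0.4243 -0.0015 -0.3204]
 [ 0.0023 -0.0013 -1.      0.1974]
 [ 0.      0.      0.      1.    ]]
```

View pics/w13.png

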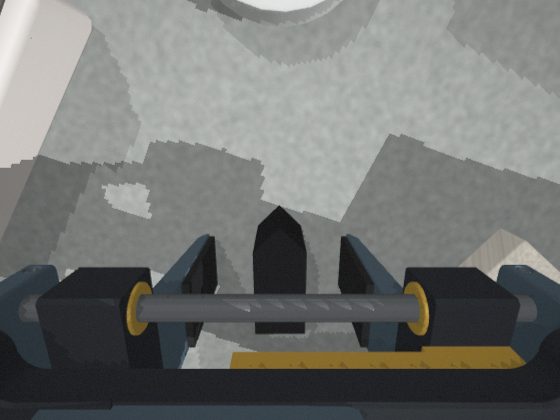

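Emit:
drive_tool([
  {"hand": 15, "travel": [0.5, 0, 0], "rotation": [0, 0, 0]},
  {"hand": 15, "travel": [0.5, 0, 0], "rotation": [0, 0, 0]},
  {"hand": 15, "travel": [0.5, 0, 0], "rotation": [0, 0, 0]},
  {"hand": 15, "travel": [0.5, 0, 0], "rotation": [0, 0, 0]},
  {"hand": 15, "travel": [0.5, 0, 0], "rotation": [0, 0, 0]},
], force=35)

```text
clock: 11.55
eef_pos: [0.5793, -0.321, 0.1985]
tool_rot: [-2.651, 1.686, -0.007]
contact_force: [-0.2, -0.2, -0.1]
finger_gap: 0.038
```

Emit:
drive_tool([
  {"hand": 15, "travel": [0, 0, 0], "rotation": [0, 0, 0]},
  {"hand": 15, "travel": [0, 0, 0], "rotation": [0, 0, 0]},
  {"hand": 15, "travel": [0, 0, 0], "rotation": [0, 0, 0]},
  {"hand": 15, "travel": [0, 0, 0], "rotation": [0, 0, 0]},
])

```text
clock: 11.95
eef_pos: [0.5792, -0.3209, 0.1984]
tool_rot: [-2.651, 1.686, -0.007]
contact_force: [-0.1, 0.1, 0.9]
finger_gap: 0.0261
```

Run:
```python
from h import *
T=avg(2);print(T.round(4))
go((.578,-.3195,.32),-64.8)
```

```text
std mm [0.   0.   0.01]
[[ 0.4242 -0.9056  0.0038  0.5792]
 [-0.9056 -0.4242 -0.0024 -0.3209]
 [ 0.0038 -0.0024 -1.      0.1984]
 [ 0.      0.      0.      1.    ]]
t=12.05 pos [ 0.5792 -0.3209  0.1984] psi -64.90 F [-1.  -0.3 -0. ] gap 0.0259
travel [-1.3, 0.2, -121.6] rot [-0.0024, -0.0037, -0.0018]
```

Emit:
drive_tool([
  {"hand": 15, "travel": [0, 0, -20], "rotation": [0, 0, 0]},
  {"hand": 15, "travel": [0, 0, -65], "rotation": [-0.002, -0.004, 0]},
  {"hand": 15, "travel": [0, 0, -100], "rotation": [-0.002, -0.004, 0]},
  {"hand": 15, "travel": [0, 0, -100], "rotation": [-0.002, -0.004, 0]},
  {"hand": 15, "travel": [0, 0, -100], "rotation": [-0.002, -0.004, 0]},
])

```text
clock: 12.55
eef_pos: [0.5787, -0.3207, 0.299]
tool_rot: [-2.651, 1.685, -0.002]
contact_force: [-0.0, 0.4, -1.2]
finger_gap: 0.0257
```

Run:
```python
from h import *
snap('wrist','pics/w14.png')
crop('pics/w14.png','pics/w14c.png',220,180,120,160,5)
T=avg(2);print(T.round(4))
for X in [(0,0,.1984),(0,-.036,.1784),(0,-.023,.1584),(0,.023,.1584),(.013,.023,.1584)]: print(X,proj(PW,X).round(1))
```

```text
std mm [0.05 0.04 0.4 ]
[[ 0.4242 -0.9056 -0.0019  0.5784]
 [-0.9056 -0.4242  0.0016 -0.3204]
 [-0.0023  0.001  -1.      0.2971]
 [ 0.      0.      0.      1.    ]]
(0, 0, 0.1984) [278.1 256.6]
(0, -0.036, 0.1784) [278.1 211.3]
(0, -0.023, 0.1584) [278.3 248.7]
(0, 0.023, 0.1584) [278.3 328.6]
(0.013, 0.023, 0.1584) [302.8 328.6]
```

View pics/w14c.png

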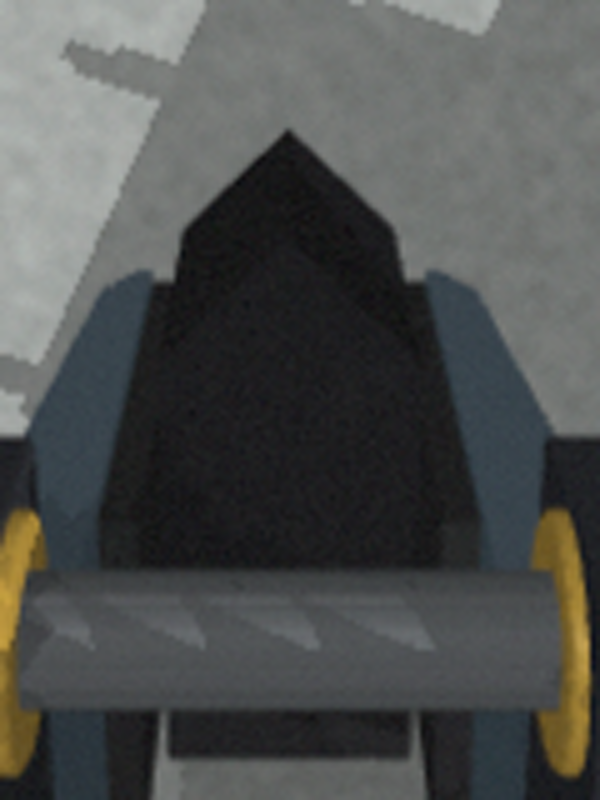

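Knob held: nose tip at (278,206), gap 26 mm, and its axis about 1.2 mm along +y of the tool. Next: turn it to the flat direction and look at the shaft again, settled, from an offset.

Run:
```python
from h import *
go((.474,-.092,.31),-111.4)
```

```text
t=12.70 pos [ 0.5784 -0.3204  0.2964] psi -64.90 F [-0.2 -0.7 -1.5] gap 0.026
travel [-251.2, -2.4, -12.7] rot [0.003, 0.0025, 0.8115]
```

Emit:
drive_tool([
  {"hand": 15, "travel": [-251, -2, -13], "rotation": [0.003, 0.002, 0.811]},
  {"hand": 15, "travel": [-251, -2, -13], "rotation": [0.003, 0.002, 0.811]},
  {"hand": 15, "travel": [-251, -2, -13], "rotation": [0.003, 0.002, 0.811]},
  {"hand": 15, "travel": [-251, -2, -13], "rotation": [0.003, 0.002, 0.811]},
  {"hand": 15, "travel": [-251, -2, -13], "rotation": [0.003, 0.002, 0.811]},
])

```text
clock: 13.2
eef_pos: [0.4736, -0.0936, 0.3087]
tool_rot: [1.846, -2.54, -0.005]
contact_force: [1.0, 0.9, 0.1]
finger_gap: 0.0259
```

Run:
```python
from h import *
go((.474,-.092,.31),-111.4)
```

```text
t=13.20 pos [ 0.4736 -0.0936  0.3087] psi -107.98 F [1.  0.9 0.1] gap 0.0259
travel [-1.6, 0.2, -1.3] rot [0.0033, 0.0003, 0.0597]
```

Emit:
drive_tool([
  {"hand": 15, "travel": [-1, 0, 0], "rotation": [0.003, 0, 0.06]},
  {"hand": 15, "travel": [-1, 0, 0], "rotation": [0.003, 0, 0.06]},
  {"hand": 15, "travel": [-1, 0, 0], "rotation": [0.003, 0, 0.06]},
  {"hand": 15, "travel": [-1, 0, 0], "rotation": [0.003, 0, 0.06]},
  {"hand": 15, "travel": [-1, 0, 0], "rotation": [0.003, 0, 0.06]},
])

```text
clock: 13.7
eef_pos: [0.4744, -0.0934, 0.3084]
tool_rot: [1.769, -2.596, -0.001]
contact_force: [0.0, 0.4, -0.0]
finger_gap: 0.0255
```

Run:
```python
from h import *
manip.read_camera('wrist');manip.read_camera('wrist')
snap('wrist','pics/w15.png')
T=avg(3);print(T.round(4));np.save('T15.npy',T)
crop('pics/w15.png','pics/w15c.png',235,75,80,80,9)
```

```text
std mm [0.04 0.08 0.04]
[[-3.656e-01 -9.308e-01 -4.000e-04  4.741e-01]
 [-9.308e-01  3.656e-01  4.000e-04 -9.310e-02]
 [-2.000e-04  5.000e-04 -1.000e+00  3.086e-01]
 [ 0.000e+00  0.000e+00  0.000e+00  1.000e+00]]
```

View pics/w15.png

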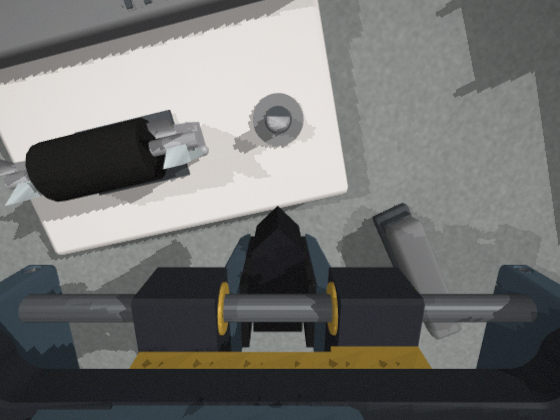

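View pics/w15c.png

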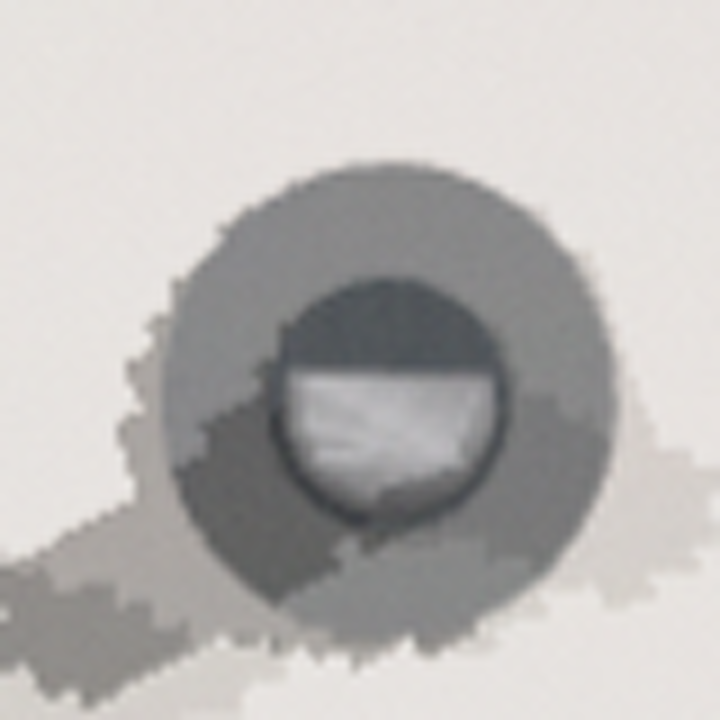

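The flat edge is horizontal at (285–495,370) in the crop and faces the nose side, so the angle matches. The collar centre is at about (389,402).

Run:
```python
from h import *
T=np.load('T15.npy');H=T[2,3]
w=lambda u,v,z:un(235+(u-4.5)/9,75+(v-4.5)/9,H-z)*1e3
def fit(pts,z):
    P=np.array([w(*q,z)[:2] for q in pts]);A=np.c_[2*P,np.ones(len(P))];s=np.linalg.lstsq(A,(P**2).sum(1),rcond=None)[0];print(s[:2].round(2),"r",np.sqrt(s[2]+s[0]**2+s[1]**2).round(2))
fit([(163,395),(615,395),(390,160),(235,230),(545,215),(280,608)],.049)
fit([(274,400),(508,400),(390,278),(305,320)],.049)
print("chord",w(285,370,.075),w(495,370,.075))
for f in(0,1,2):
  p=ld('pics/w15.png')
print("world collar by cam params",unproj(p,235+(389-4.5)/9,75+(402-4.5)/9,.049))
go((.474,-.092,.31),-111.4)
```

```text
[  0.19 -83.18] r 18.88
[  0.18 -83.31] r 9.68
chord [ -7.70460271 -85.61516328 233.60134073] [  7.75350839 -85.5920219  233.60134073]
world collar by cam params [ 0.5506185  -0.12272537  0.049     ]
t=14.00 pos [ 0.474  -0.0929  0.3087] psi -111.43 F [-0.4  0.4  0.3] gap 0.0258
travel [-0.8, 0.3, -1.3] rot [0.0004, 0.0002, -0.0006]
```

Emit:
drive_tool([
  {"hand": 15, "travel": [0, -45, 0], "rotation": [0, 0, 0]},
  {"hand": 15, "travel": [0, -84.3, 0], "rotation": [0, 0, 0]},
  {"hand": 15, "travel": [0, -84.3, 20], "rotation": [0, 0, 0]},
  {"hand": 15, "travel": [0, -84.3, 25], "rotation": [0, 0, 0]},
  {"hand": 15, "travel": [0, -84.3, 25], "rotation": [0, 0, 0]},
])

```text
clock: 14.5
eef_pos: [0.5516, -0.1234, 0.2824]
tool_rot: [1.768, -2.594, -0.005]
contact_force: [-0.1, 0.5, -0.7]
finger_gap: 0.0257
```

Run:
```python
from h import *
manip.read_camera('wrist');manip.read_camera('wrist')
snap('scene','pics/s16.png')
T=np.load('T15.npy')
X=T@[.0001,-.0844,.025,1];print("want",X[:3])
T2=avg(2);print(T2.round(4))
go((X[0],X[1],.270),-111.4)
crop('pics/s16.png','pics/s16c.png',210,150,100,90,7)
```

```text
want [ 0.5526067  -0.12400566  0.28356049]
std mm [0.05 0.   0.07]
[[-3.652e-01 -9.309e-01  7.000e-04  5.522e-01]
 [-9.309e-01  3.652e-01  1.000e-04 -1.235e-01]
 [-4.000e-04 -6.000e-04 -1.000e+00  2.845e-01]
 [ 0.000e+00  0.000e+00  0.000e+00  1.000e+00]]
t=14.75 pos [ 0.5523 -0.1235  0.2846] psi -111.42 F [-0.7 -0.2 -0.6] gap 0.0264
travel [0.3, -0.5, 14.6] rot [-0.001, 0.0004, -0.0004]
```

View pics/s16c.png

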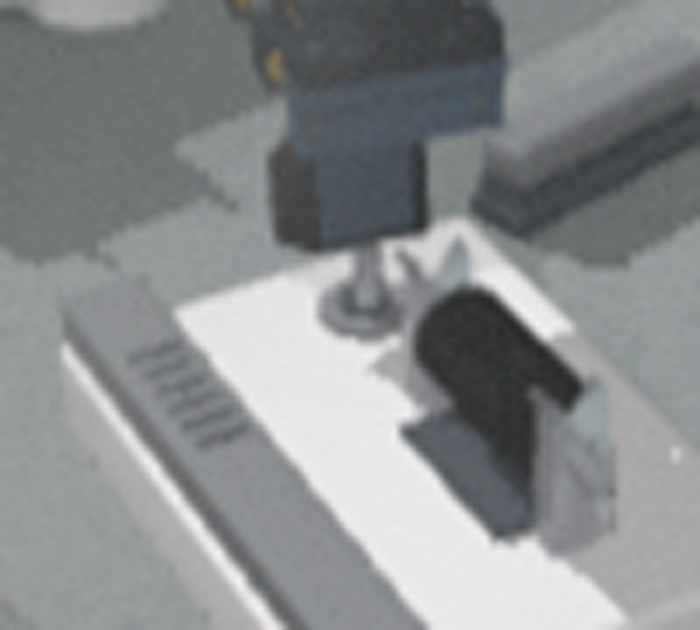

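Emit:
drive_tool([
  {"hand": 15, "travel": [0.3, -0.5, 4], "rotation": [0, 0, 0]},
  {"hand": 15, "travel": [0.3, -0.5, 8], "rotation": [0, 0, 0]},
  {"hand": 15, "travel": [0.3, -0.5, 11], "rotation": [0, 0, 0]},
  {"hand": 15, "travel": [0.3, -0.5, 14], "rotation": [0, 0, 0]},
  {"hand": 15, "travel": [0.3, -0.5, 15], "rotation": [0, 0, 0]},
])

```text
clock: 15.25
eef_pos: [0.5526, -0.124, 0.2691]
tool_rot: [-1.77, 2.595, -0.0]
contact_force: [0.7, 0.0, -1.3]
finger_gap: 0.0258
```

Run:
```python
from h import *
T2=avg(2)
go((.5526,-.124,.2574),-111.4)
```

```text
std mm [0. 0. 0.]
t=15.35 pos [ 0.5526 -0.124   0.2693] psi -111.42 F [-0.  -0.3  0.4] gap 0.0263
travel [0.0, 0.0, 11.9] rot [-0.0005, 0.0004, -0.0004]
```

Emit:
drive_tool([
  {"hand": 15, "travel": [0, 0, 2], "rotation": [0, 0, 0]},
  {"hand": 15, "travel": [0, 0, 4], "rotation": [0, 0, 0]},
  {"hand": 15, "travel": [0, 0, 6], "rotation": [0, 0, 0]},
  {"hand": 15, "travel": [0, 0, 8], "rotation": [0, 0, 0]},
  {"hand": 15, "travel": [0, 0, 9], "rotation": [0, 0, 0]},
])

```text
clock: 15.85
eef_pos: [0.5526, -0.124, 0.2601]
tool_rot: [-1.77, 2.595, -0.0]
contact_force: [0.8, -0.3, 0.0]
finger_gap: 0.0259
```

Run:
```python
from h import *
T2=avg(2)
go((.5526,-.124,.2574),-111.4)
```

```text
std mm [0.   0.01 0.03]
t=15.95 pos [ 0.5526 -0.124   0.2601] psi -111.43 F [ 0.4  0.5 -0.4] gap 0.0259
travel [0.0, 0.0, 2.7] rot [-0.0003, 0.0004, -0.0005]
```

Emit:
drive_tool([
  {"hand": 15, "travel": [0, 0, 1.5], "rotation": [0, 0, 0]},
  {"hand": 15, "travel": [0, 0, 3], "rotation": [0, 0, 0]},
  {"hand": 15, "travel": [0, 0, 3], "rotation": [0, 0, 0]},
  {"hand": 15, "travel": [0, 0, 3], "rotation": [0, 0, 0]},
  {"hand": 15, "travel": [0, 0, 3], "rotation": [0, 0, 0]},
])

```text
clock: 16.45
eef_pos: [0.5526, -0.124, 0.2573]
tool_rot: [-1.77, 2.595, -0.0]
contact_force: [-0.1, 0.4, 2.3]
finger_gap: 0.0259
```

Emit:
drive_tool([
  {"hand": 15, "travel": [0, 0, 1], "rotation": [0, 0, 0]},
  {"hand": 15, "travel": [0, 0, 2], "rotation": [0, 0, 0]},
  {"hand": 15, "travel": [0, 0, 3], "rotation": [0, 0, 0]},
  {"hand": 15, "travel": [0, 0, 3], "rotation": [0, 0, 0]},
])

```text
clock: 16.85
eef_pos: [0.5526, -0.124, 0.2545]
tool_rot: [-1.77, 2.595, -0.0]
contact_force: [-1.9, -0.2, 5.1]
finger_gap: 0.0262
```

Run:
```python
from h import *
T2=avg(2)
go((.5526,-.124,.2514),-111.4)
```

```text
std mm [0.   0.01 0.02]
t=16.95 pos [ 0.5526 -0.124   0.2545] psi -111.42 F [-1.6  0.   4.2] gap 0.0257
travel [0.0, 0.0, 3.1] rot [-0.0007, 0.0004, -0.0004]
```

Emit:
drive_tool([
  {"hand": 15, "travel": [0, 0, 1], "rotation": [0, 0, 0]},
  {"hand": 15, "travel": [0, 0, 2], "rotation": [0, 0, 0]},
  {"hand": 15, "travel": [0, 0, 3], "rotation": [0, 0, 0]},
  {"hand": 15, "travel": [0, 0, 3.5], "rotation": [0, 0, 0]},
])

```text
clock: 17.35
eef_pos: [0.5526, -0.124, 0.2514]
tool_rot: [-1.769, 2.595, -0.001]
contact_force: [-2.6, -0.3, 7.9]
finger_gap: 0.0258
```

Run:
```python
from h import *
T2=avg(3)
go((.5526,-.124,.2514),-111.4)
```

```text
std mm [0.   0.01 0.04]
t=17.50 pos [ 0.5526 -0.124   0.2515] psi -111.42 F [-1.9  0.7  7.1] gap 0.0259
travel [0.0, 0.0, 0.1] rot [-0.0009, 0.0005, -0.0004]
```

Emit:
drive_tool([
  {"hand": 15, "travel": [0, 0, 0.7], "rotation": [0, 0, 0]},
  {"hand": 15, "travel": [0, 0, 1.2], "rotation": [0, 0, 0]},
  {"hand": 15, "travel": [0, 0, 1.2], "rotation": [0, 0, 0]},
])

```text
clock: 17.8
eef_pos: [0.5526, -0.1239, 0.2512]
tool_rot: [-1.769, 2.595, -0.001]
contact_force: [-3.0, 0.7, 9.5]
finger_gap: 0.0262
```

Run:
```python
from h import *
T2=avg(3)
go((.5526,-.124,.2514),-111.4)
print([manip.get_state()['contact_force'].round(1)])
snap('wrist','pics/w17.png');snap('scene','pics/s17.png')
crop('pics/s17.png','pics/s17c.png',210,150,100,90,7)
```

```text
std mm [0. 0. 0.]
t=17.95 pos [ 0.5526 -0.124   0.2512] psi -111.42 F [-3.4  0.7  9. ] gap 0.0254
travel [0.0, -0.0, -0.2] rot [-0.0013, 0.0005, -0.0004]
[array([-3.4,  0.7,  9. ])]
```

View pics/s17c.png

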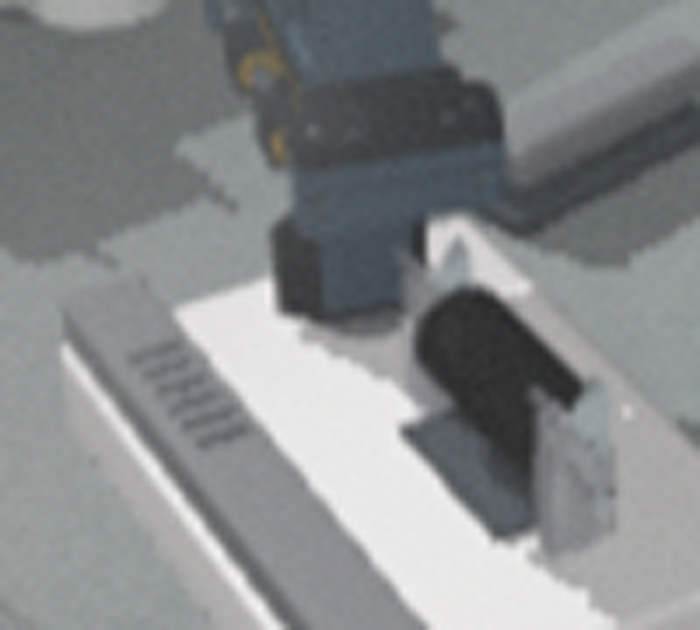

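View pics/w17.png

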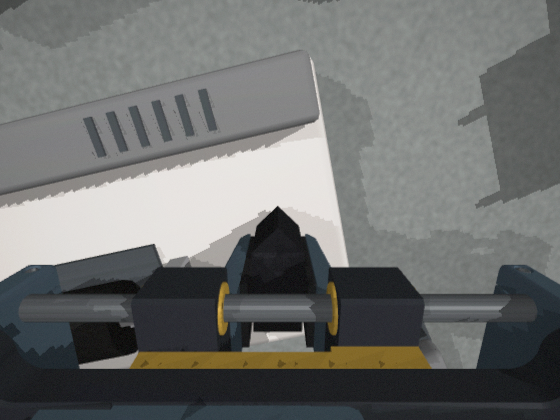

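Emit:
drive_tool([
  {"hand": 15, "travel": [0, 0, 1.5], "rotation": [0, 0, 0]},
  {"hand": 15, "travel": [0, 0, 1.5], "rotation": [0, 0, 0]},
  {"hand": 15, "travel": [0, 0, 1.5], "rotation": [0, 0, 0]},
  {"hand": 15, "travel": [0, 0, 1.5], "rotation": [0, 0, 0]},
])

```text
clock: 18.45
eef_pos: [0.5525, -0.1239, 0.2511]
tool_rot: [-1.769, 2.594, -0.002]
contact_force: [-3.2, 1.8, 13.8]
finger_gap: 0.0256
```

Run:
```python
from h import *
T2=avg(6)
go((.5526,-.124,.2514),-111.4)
snap('wrist','pics/w18.png');snap('top','pics/t18.png')
crop('pics/w18.png','pics/w18c.png',220,180,120,160,4)
crop('pics/t18.png','pics/t18c.png',60,90,440,260,1.8)
go((.5526,-.124,.2514),-111.4)
```

```text
std mm [0.   0.   0.01]
t=18.75 pos [ 0.5525 -0.1239  0.2511] psi -111.42 F [-3.3 -0.1 13. ] gap 0.0254
travel [0.0, -0.1, -0.3] rot [-0.0019, 0.0005, -0.0004]
t=18.85 pos [ 0.5525 -0.1239  0.2512] psi -111.42 F [-3.3  1.4 13.4] gap 0.026
travel [0.0, -0.1, -0.2] rot [-0.002, 0.0005, -0.0003]
```

View pics/w18c.png

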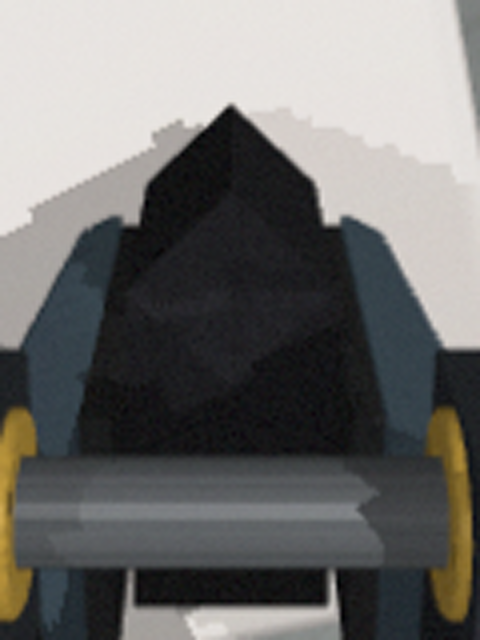

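View pics/t18c.png

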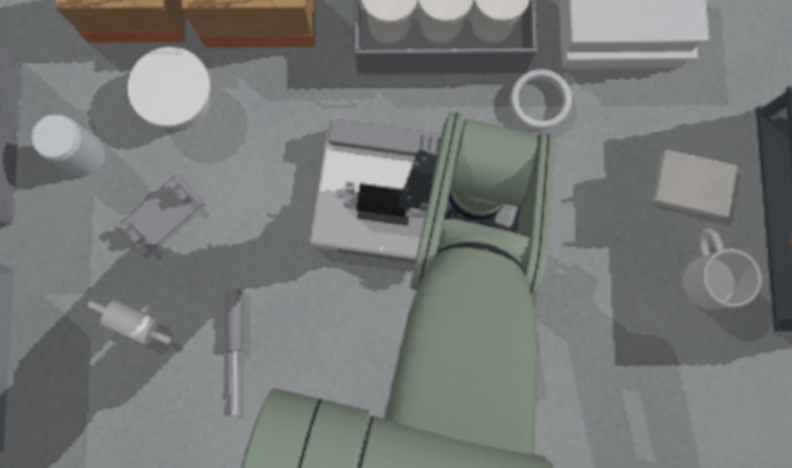

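The nose is still at (278,206), so the knob has not slipped. The force rose from 9 to 13 N with no further travel, so the shaft is at its stop. The bystanders the top view shows are where they were. Handing in.

```bash
python3 -c "
from bench import manip
print(manip.finish_job())"
```

```text
the job is handed in; nothing more can be done
None
```

The printer is back together, and I handed the job in at about 18.9 s with the knob still held pressed down. No verdict came back, so what follows is from my own last checks.

- **Roller:** I took the black roller from its stand and pushed its spindle down past the jaw until the upward force reached about 10 N at the bottom. Then I let go. The camera showed both beaks closed over the spindle, with the spindle parallel to the clips within about 0.5° and about 3 mm off centre along y. I judged the jaw from the picture, since its angle could not be read.
- **Knob:** I turned the knob about 46° to match the flat and slid it onto the shaft without resistance to the expected height. Pressing moved it about 6 mm. It stopped at 0.2512 m, where 0.2514 m was expected. The push then rose from 9 to 13 N with no further travel, so I take it to be at the stop. The knob had not slipped in the fingers, which were set to a 35 N grip.
- **Bystanders:** The last top view shows those in sight where they started. The arm hid the stapler in that view, but nothing had touched it. I compared positions by eye only.
- **Disagreements:** Early readings of the shaft position differed by 2–3 mm, because some were taken before the arm had settled. A reading taken at rest fixed this before the fit. A sideways force of about 3 N remained on the tool at the end.

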